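Load the steriliser and click its dial to match

TASK

Of the tweezers, the clear lidded dish, the two loose blue caps and the red-capped vial, put all that lie on the near part of the bench today (some may be missing, and what stands at the far end by the tube rack does not count) into the open drawer of the steriliser, then push the drawer fully shut. Next set the exposure dial one click past its red zero mark for every piece now in the drawer, let go of it, and last press the green start button right in. Leave the tape, battery, pen and card box where they are.

Things in the scene. Friction and masses are not known exactly. Their poses are not given: they have to be found in the camera images.
- steriliser: white bench steriliser, fixed to the bench, 220 mm deep (its x), 260 mm wide (its y), 105 mm tall; origin at the centre of its underside; its x axis points from its front to its back, so its front face is at x = -110 mm and the drawer comes out along -x. Dial and start button stand on its top near the front
- drawer (a joint): how far the drawer is out, m: 0 = fully shut, 0.155 = fully out; it starts nearly fully out, stays where it is left and slides against about 2 N of friction plus light damping. Push the front (or its lip) along the steriliser's +x
- drawer_in (a point): centre of the drawer's inner floor, moves with the drawer (axes as the steriliser's); the floor is 18 mm over the bench, inside x from -104 to +93 mm and y from -112 to +112 mm; side walls rise 38 mm, the front panel 65 mm over the floor. With the drawer out by d only the part with x below d - 110 mm is open from above; the rest is under the steriliser's top. The way in under the top is 69 mm high
- drawer_front (a point): middle of the drawer's front, 48 mm over the bench, in the plane of the outer edge of the small pull lip, moves with the drawer. The lip is 90 mm wide, 72 to 80 mm over the bench, and stands 13 mm out from the flat grey front panel (panel 13 to 83 mm over the bench)
- dial (a joint): exposure dial, rad, clockwise seen from above is positive; it rests only in clicks 0.4189 rad (24 degrees) apart: 0 = pointer at the long red mark, 0.4189 = one click past it, and so on to 7 clicks; 2 clicks lie before zero. It starts at the red mark or one or two clicks before it. A spring ball drives it to the nearest click when let go; turning over a click takes about 0.1 N m at most
- dial_grip (a point): on the dial's axis, a little above half-way up its black bar grip; the bar is 44 mm long along the point's x axis (which is the way the white pointer line points), 14 mm thick (grip across it, the point's y) and 26 mm tall, from 16 mm below to 10 mm above this point; below it, 8 mm thick, a round skirt of 24 mm radius; the steriliser's top lies 24 mm below the point
- start (a joint): start button, m: 0 = up, 0.006 = fully in, which takes 5 N; springs back
- start_top (a point): centre of the top of the green start button (26 mm wide), pressed straight down
- forceps_mid (a point): steel tweezers (forceps) lying flat, 118 mm long along its y axis, 15 mm wide and 8 mm thick; picked across the width at the middle; point at its centre, 4 mm up
- dish_mid (a point): clear round lidded dish, 64 mm wide over all, body 59 mm, 16 mm tall, lying flat; point at its centre, 8 mm up
- cap_a_mid (a point): loose blue ribbed tube cap, 23 mm wide, 12 mm tall; point at its centre, 6 mm up
- cap_b_mid (a point): a second blue cap, the same as the first; point at its centre, 6 mm up
- vial_mid (a point): small clear vial with red cap, 23 mm wide, 54 mm tall, standing upright on the near part of the bench when present; point at its centre, 27 mm up
- forceps: the same tweezers: origin under the centre
- dish: the same dish: origin under its centre
- cap_a: the same cap: origin under its centre
- cap_b: the same second cap: origin under its centre
- vial: the same vial: origin under its centre
- tape_roll: bystander: roll of green tape lying flat, 64 mm wide, 19 mm tall; origin under its centre
- battery: bystander: standing green battery, 14 mm wide, 50 mm tall; origin under its centre
- pen: bystander: blue pen lying along its y axis, 142 mm long; origin under its centre
- card_box: bystander: white card box, 100 x 72 x 28 mm; origin under its centre

How it is judged (in metres and radians):
On the way, in this order (a step that is already met when the one before it is completed fails the run):
1. every piece lies released and at rest in the open drawer (x of forceps_mid in the frame of drawer_in between -0.1 and 0.095 m and y of forceps_mid in the frame of drawer_in between -0.114 and 0.114 m and z of forceps_mid in the frame of drawer_in between -0.004 and 0.045 m and linear speed of each of forceps, dish, cap_a, cap_b, vial below 0.03 m/s and contact force between the fingers and forceps below 0.1 N and x of dish_mid in the frame of drawer_in between -0.1 and 0.095 m and y of dish_mid in the frame of drawer_in between -0.114 and 0.114 m and z of dish_mid in the frame of drawer_in between -0.004 and 0.045 m and contact force between the fingers and dish below 0.1 N and x of cap_a_mid in the frame of drawer_in between -0.1 and 0.095 m and y of cap_a_mid in the frame of drawer_in between -0.114 and 0.114 m and z of cap_a_mid in the frame of drawer_in between -0.004 and 0.045 m and contact force between the fingers and cap_a below 0.1 N and x of cap_b_mid in the frame of drawer_in between -0.1 and 0.095 m and y of cap_b_mid in the frame of drawer_in between -0.114 and 0.114 m and z of cap_b_mid in the frame of drawer_in between -0.004 and 0.045 m and contact force between the fingers and cap_b below 0.1 N and x of vial_mid in the frame of drawer_in between -0.1 and 0.095 m and y of vial_mid in the frame of drawer_in between -0.114 and 0.114 m and z of vial_mid in the frame of drawer_in between -0.004 and 0.045 m and contact force between the fingers and vial below 0.1 N and value of joint drawer above 0.08 m), for 0.2 s.
2. the drawer is fully shut with the pieces in it (x of forceps_mid in the frame of drawer_in between -0.1 and 0.095 m and y of forceps_mid in the frame of drawer_in between -0.114 and 0.114 m and z of forceps_mid in the frame of drawer_in between -0.004 and 0.045 m and linear speed of each of forceps, dish, cap_a, cap_b, vial below 0.03 m/s and contact force between the fingers and forceps below 0.1 N and x of dish_mid in the frame of drawer_in between -0.1 and 0.095 m and y of dish_mid in the frame of drawer_in between -0.114 and 0.114 m and z of dish_mid in the frame of drawer_in between -0.004 and 0.045 m and contact force between the fingers and dish below 0.1 N and x of cap_a_mid in the frame of drawer_in between -0.1 and 0.095 m and y of cap_a_mid in the frame of drawer_in between -0.114 and 0.114 m and z of cap_a_mid in the frame of drawer_in between -0.004 and 0.045 m and contact force between the fingers and cap_a below 0.1 N and x of cap_b_mid in the frame of drawer_in between -0.1 and 0.095 m and y of cap_b_mid in the frame of drawer_in between -0.114 and 0.114 m and z of cap_b_mid in the frame of drawer_in between -0.004 and 0.045 m and contact force between the fingers and cap_b below 0.1 N and x of vial_mid in the frame of drawer_in between -0.1 and 0.095 m and y of vial_mid in the frame of drawer_in between -0.114 and 0.114 m and z of vial_mid in the frame of drawer_in between -0.004 and 0.045 m and contact force between the fingers and vial below 0.1 N and value of joint drawer below 0.008 m), for 0.2 s.
3. the dial rests, let go, at as many clicks past the red zero mark as there are pieces (value of joint dial between 1.13103 and 2.22017 rad and (((value of joint drawer below 1 m and height (world z) of cap_a_mid below -5 m) or (value of joint drawer below 1 m and height (world z) of cap_b_mid below -5 m) or (value of joint drawer below 1 m and height (world z) of vial_mid below -5 m)) or value of joint dial above 1.96883 rad) and (((value of joint drawer below 1 m and height (world z) of each of cap_a_mid, cap_b_mid below -5 m) or (value of joint drawer below 1 m and height (world z) of each of cap_a_mid, vial_mid below -5 m) or (value of joint drawer below 1 m and height (world z) of each of cap_b_mid, vial_mid below -5 m)) or value of joint dial above 1.54993 rad) and (not ((value of joint drawer below 1 m and height (world z) of cap_a_mid below -5 m) or (value of joint drawer below 1 m and height (world z) of cap_b_mid below -5 m) or (value of joint drawer below 1 m and height (world z) of vial_mid below -5 m)) or value of joint dial below 1.80127 rad) and (not ((value of joint drawer below 1 m and height (world z) of each of cap_a_mid, cap_b_mid below -5 m) or (value of joint drawer below 1 m and height (world z) of each of cap_a_mid, vial_mid below -5 m) or (value of joint drawer below 1 m and height (world z) of each of cap_b_mid, vial_mid below -5 m)) or value of joint dial below 1.38237 rad) and velocity of joint dial between -0.1 and 0.1 rad/s and value of joint drawer below 0.008 m and contact force between the fingers and dial below 0.1 N), for 0.4 s.
4. the start button is pressed right in (value of joint start above 0.0042 m and value of joint drawer below 0.008 m), for 0.05 s.
At the end, for the whole second after the job is handed in: Every piece that was on the bench lies in the drawer, the drawer is shut to within 8 mm, the dial rests at one click past the red mark per piece (3, 4 or 5; within 0.3 of a click), and the start button has been pressed at least 4.2 mm in after that and is up again (all of step 2 and value of joint dial between 1.13103 and 2.22017 rad and (((value of joint drawer below 1 m and height (world z) of cap_a_mid below -5 m) or (value of joint drawer below 1 m and height (world z) of cap_b_mid below -5 m) or (value of joint drawer below 1 m and height (world z) of vial_mid below -5 m)) or value of joint dial above 1.96883 rad) and (((value of joint drawer below 1 m and height (world z) of each of cap_a_mid, cap_b_mid below -5 m) or (value of joint drawer below 1 m and height (world z) of each of cap_a_mid, vial_mid below -5 m) or (value of joint drawer below 1 m and height (world z) of each of cap_b_mid, vial_mid below -5 m)) or value of joint dial above 1.54993 rad) and (not ((value of joint drawer below 1 m and height (world z) of cap_a_mid below -5 m) or (value of joint drawer below 1 m and height (world z) of cap_b_mid below -5 m) or (value of joint drawer below 1 m and height (world z) of vial_mid below -5 m)) or value of joint dial below 1.80127 rad) and (not ((value of joint drawer below 1 m and height (world z) of each of cap_a_mid, cap_b_mid below -5 m) or (value of joint drawer below 1 m and height (world z) of each of cap_a_mid, vial_mid below -5 m) or (value of joint drawer below 1 m and height (world z) of each of cap_b_mid, vial_mid below -5 m)) or value of joint dial below 1.38237 rad) and velocity of joint dial between -0.1 and 0.1 rad/s and value of joint start below 0.002 m); the robot touches nothing.
It fails at once if the start button is pressed while the drawer is open (value of joint start above 0.004 m and value of joint drawer above 0.03 m).
It fails at once if the roll of green tape is moved more than 3 cm (distance of tape_roll from where it was at the start of the episode above 0.03 m).
It fails at once if the battery is moved more than 3 cm (distance of battery from where it was at the start of the episode above 0.03 m).
It fails at once if the pen is moved more than 3 cm (distance of pen from where it was at the start of the episode above 0.03 m).
It fails at once if the white card box is moved more than 3 cm (distance of card_box from where it was at the start of the episode above 0.03 m).
Of cap_a, cap_b, vial only 1 to 3 are there at a start; the rules pass over those that are not, and their reading is None.
At some moment in a run one of dish, cap_a, cap_b, vial may be knocked a few centimetres aside while the robot is not near it.
Once in a run the grip may slacken for a moment while it holds something.
It also fails if it takes over 210 s, if anything falls off the work surface, if the arm or the gripper's body presses on something with over 40 N, if the wrist force passes 120 N, or if a joint passes its speed limit or range.

ROBOT

A 6-joint arm with a two-finger parallel gripper is mounted at the origin on the work surface; the furniture and walls round the work are solid. World frame = base frame: x ahead of the robot, y to its left, z up, the work surface at z = 0. Lengths are in mm, angles in rad, forces in N, time in s.
With the tool pointing down it reaches from about 350 to 875 mm from the base axis. Payload 4.2 kg.
Tool frame: the origin (TCP) lies at the very end of the fingers, on their centre line; the grasp point (between the pads) lies 19 mm behind it; z points along the fingers, y is the direction in which the jaws open and shut (so a half turn about z gives the same grasp; the last joint's range is limited). The gripper opens to 85 mm and grips with 20 to 120 N. Pads are 22 mm wide; open, the fingers measure 114 mm over their backs; the gripper's body (76 mm by 85 mm) begins 54 mm behind the grasp point. The pads swing forward as they close: fully open they stand 13 mm farther back than shut.
Start: joints at [1.456, 0.385, 0.008, 0, -1.194, -0.259], TCP at [228.189, 581.832, 231.312] pointing down, gripper open.
Joint ranges: [-3.14, 3.14], [-1.21, 2.06], [-1.07, 1.41], [-3.16, 2.05], [-2.99, -0.16], [-3.1, 3.1]. Speed limits (rad/s): [2.79, 2.79, 3.14, 3.14, 3.14, 3.14].

INTERFACE

Orientations are given as a unit quaternion [x, y, z, w].
In Python, from bench import read_state, get_image, camera_params, job_done gives the robot as it stands.
- The arm moves only by the tool send_rows, never from a script. Its arguments are lists of equal length, an entry for each row: "translation": the shift along the tool's x, y, z in m, a list of three; "yaw": the turn about the tool's z in degrees; "fingers": the closure in counts, from 0 (fully open) to 255 (shut). A call has 1 to 12 rows; each row is the pose to reach, as a shift and turn from the pose measured when the call began, along the tool's axes at that moment; what a row does not reach only later rows make up. A row lasts 1/10 s, in which the tool goes at most 50 mm and 8.59 degrees, less where a joint would pass 70% of its speed; a pose out of reach is approached as far as the arm can. A call with a gripper value outside its range is refused whole. The fingers move at their own pace and stop on an object; the grip force is fixed at half the most. Time passes only in rows, so rows that repeat a pose let the fingers close. It gives the time, the measured TCP pose, the force and the opening at its end, in the units of the state.
- read_state(): the state, without advancing time (a new reading comes with each control period).
- get_image(name): name is "scene" or "side" or "wrist"; returns the picture (420x560x3 uint8, blue, green, red); there is no depth.
- camera_params(name): a dict with "mtx" (3x3 intrinsics, pixels), "k1" (the pictures are not rectified: a ray, as slopes to the right and down, at radius r is drawn at 1 + k1 r^2 times it, then the intrinsics apply), "rvec" (rotation vector, rad) and "tvec" (3), from world to camera coordinates, as OpenCV has them; the wrist camera has in their place "tool_from_camera" (4x4, takes a point from camera to tool coordinates, whose origin is the TCP and whose axes are the flange's). Camera axes: x right, y down, z forward; pixel columns grow to the right and rows downward; lengths in mm; the calibration is good to about 2 mm. A picture is of the moment at which its call begins: read the wrist's pose just before it. camera_params takes no time and is no camera call.
- job_done(): hands the job in, once; it reports no verdict.
The state is a dict: "clock": time; "joints": joint angles; "joint_vel": joint speeds; "joint_efforts": joint torques, N m; "position": TCP position; "ee_rot": TCP orientation; "contact_force": force on the tool from outside, world axes, zero at the start; "wrist_torque": the same for the moment, N m; "gripper_width": finger opening in mm.
Only numpy, scipy, OpenCV 4.12 (cv2) and the standard library are available. Lean on these libraries where they do the work, as an engineer would, in place of code of your own. Each camera call takes 0.05 s, during which the arm holds its last target.

## Working session

There is one attempt and no reset: what is moved stays moved. The work goes in short steps, Python scripts to look and compute and a tool call to move; the robot and the scene stay as the last step left them, time stands still between calls to the robot, and variables do not carry over. Pictures are saved under pics/ and viewed, and the job is handed in when it is done.

Besides the shell and the picture viewer there is one more tool, called after "Emit:" as name(argument=value, ...), one argument or row to a line, values as JSON. send_rows: Moves the arm, as the interface text tells. Its arguments: {"type":"object","properties":{"translation":{"type":"array","items":{"type":"array","items":{"type":"number"}}},"yaw":{"type":"array","items":{"type":"number"}},"fingers":{"type":"array","items":{"type":"number"}}},"required":["translation","yaw","fingers"]}

```bash
mkdir -p pics; ls; cat > h.py <<'E'
import numpy as np, cv2
from bench import read_state, get_image, camera_params, job_done
from scipy.spatial.transform import Rotation as R
def snap(cam,name):
    s=read_state(); im=get_image(cam); cv2.imwrite(f'pics/{name}.png',im); np.save(f'pics/{name}.npy',np.r_[s['position'],s['ee_rot']]); return im
def campose(cam,name=None):
    p=camera_params(cam); K=np.array(p['mtx'],float)
    if cam=='wrist':
        s=np.load(f'pics/{name}.npy'); T=np.array(p['tool_from_camera'],float)
        Rw=R.from_quat(s[3:]).as_matrix(); return K,p['k1'],Rw@T[:3,:3],Rw@T[:3,3]+s[:3]
    Rm=cv2.Rodrigues(np.array(p['rvec'],float))[0]; t=np.array(p['tvec'],float).ravel()
    return K,p['k1'],Rm.T,-Rm.T@t
def ray(cam,uv,name=None):
    K,k1,Rc,o=campose(cam,name)
    d=np.linalg.solve(K,[uv[0],uv[1],1.])[:2]; x=d.copy()
    for _ in range(30): x=d/(1+k1*(x@x))
    v=Rc@np.r_[x,1]; return o,v/np.linalg.norm(v)
def onz(cam,uv,z,name=None):
    o,v=ray(cam,uv,name); return o+v*(z-o[2])/v[2]
def proj(cam,P,name=None):
    K,k1,Rc,o=campose(cam,name); c=Rc.T@(np.array(P,float)-o); x=c[:2]/c[2]; x=x*(1+k1*(x@x)); return (K@np.r_[x,1])[:2]
def tri(rays):
    A=0;b=0
    for o,v in rays:
        M=np.eye(3)-np.outer(v,v);A=A+M;b=b+M@o
    return np.linalg.solve(A,b)
E
python3 - <<'E'
from h import *
print(read_state())
for c in ['scene','side','wrist']:
    snap(c,c+'0'); print(c,camera_params(c))
    print(campose(c,c+'0')[3])
E
```

```text
pics
{'clock': 0.0, 'joints': array([ 1.45558601e+00,  3.85522821e-01,  6.59674211e-03, -5.09428145e-04,
       -1.19397709e+00, -2.58599228e-01]), 'joint_vel': array([-0.00060033, -0.0001771 ,  0.00191287, -0.00159699, -0.00021456,
       -0.00138889]), 'joint_efforts': array([-8.22982402e-04, -3.92291880e+01,  1.88402027e+01,  4.18617859e+00,
       -4.72379310e-03, -1.50728773e-06]), 'position': array([227.99328043, 581.29277794, 230.22900989]), 'ee_rot': array([ 9.82566052e-01, -1.85910696e-01, -1.60676524e-04,  1.06767257e-03]), 'contact_force': array([-0.15311288,  0.13317083, -0.70247593]), 'wrist_torque': array([ 0.0134605 , -0.01859875,  0.03058097]), 'gripper_width': 85.44815590700296}
scene {'mtx': array([[516.3110494 ,   0.        , 276.91176712],
       [  0.        , 516.3110494 , 208.36910487],
       [  0.        ,   0.        ,   1.        ]]), 'k1': -0.017320721129405896, 'rvec': array([ 0.59446945, -2.73507837,  1.071025  ]), 'tvec': array([ 497.34871407,  165.92254262, 1592.66487276])}
[  70.14040317 1081.94689692 1279.03818025]
side {'mtx': array([[490.82026129, 
[... 225 characters left out ...]
array([-470.7556484 ,  229.59398506, 1706.94869919])}
[  316.93697264 -1194.08230783  1289.07584635]
wrist {'mtx': array([[296.72660165,   0.        , 284.04819558],
       [  0.        , 296.72660165, 206.69076917],
       [  0.        ,   0.        ,   1.        ]]), 'k1': -0.04809505850493021, 'tool_from_camera': array([[ 7.89289058e-05, -9.59443874e-01, -2.81899710e-01,
         7.16834057e+01],
       [ 9.99999684e-01,  2.98856903e-04, -7.37168348e-04,
         1.77074903e+00],
       [ 7.91519330e-04, -2.81899563e-01,  9.59443594e-01,
        -1.44415460e+02],
       [ 0.00000000e+00,  0.00000000e+00,  0.00000000e+00,
         1.00000000e+00]])}
[294.19186077 553.78420742 374.75283986]
```

View pics/scene0.png

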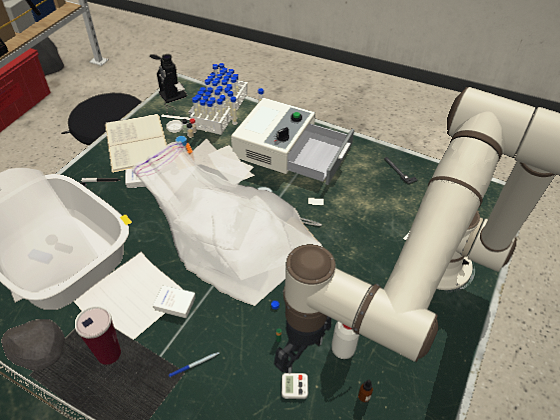

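View pics/side0.png

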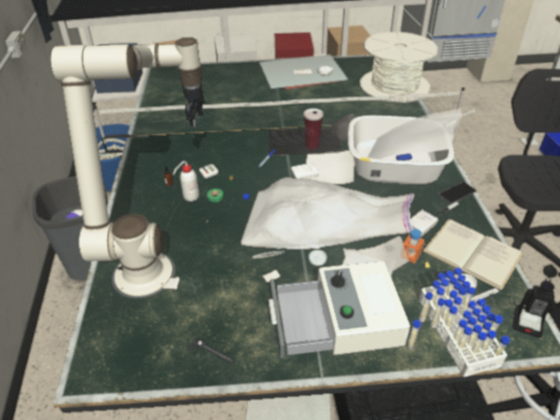

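View pics/wrist0.png

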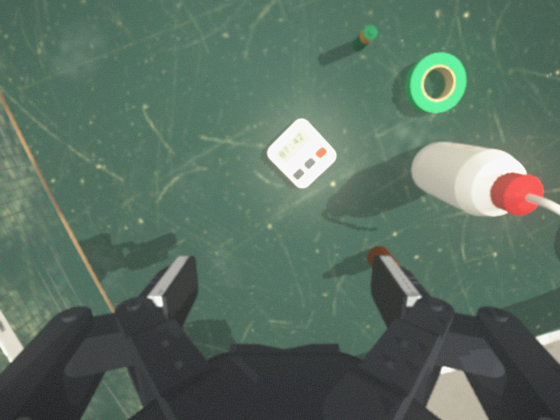

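```bash
python3 - <<'E'
import cv2
a=cv2.imread('pics/side0.png'); b=cv2.imread('pics/scene0.png')
cv2.imwrite('pics/s1.png',cv2.resize(a[230:390,180:380],None,fx=4,fy=3.75,interpolation=cv2.INTER_CUBIC))
cv2.imwrite('pics/s2.png',cv2.resize(a[145:295,150:350],None,fx=4,fy=4,interpolation=cv2.INTER_CUBIC))
cv2.imwrite('pics/s3.png',cv2.resize(b[80:230,220:420],None,fx=4,fy=4,interpolation=cv2.INTER_CUBIC))
E
```

```text
(no output)
```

View pics/s1.png

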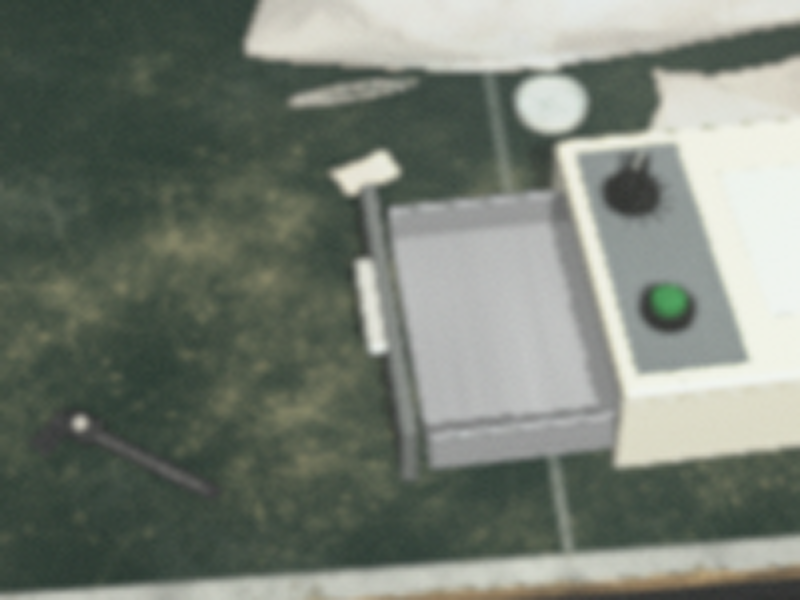

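View pics/s2.png

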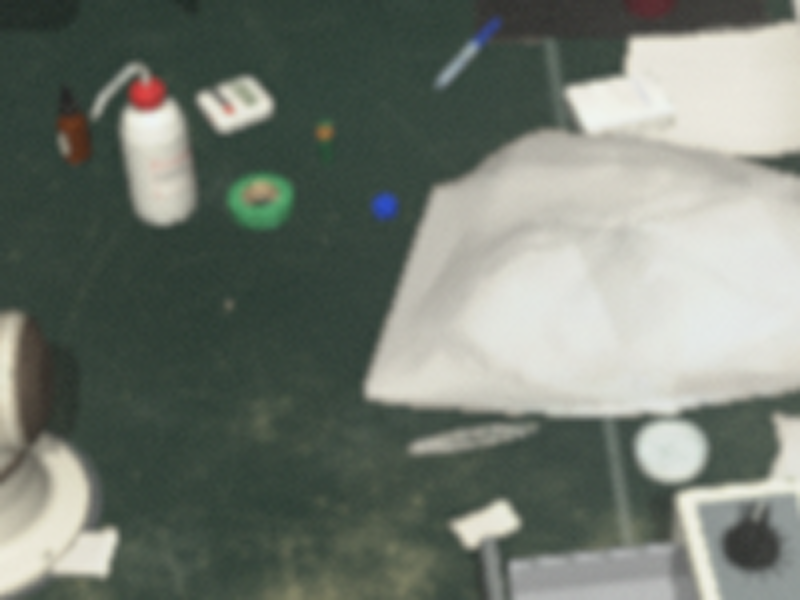

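View pics/s3.png

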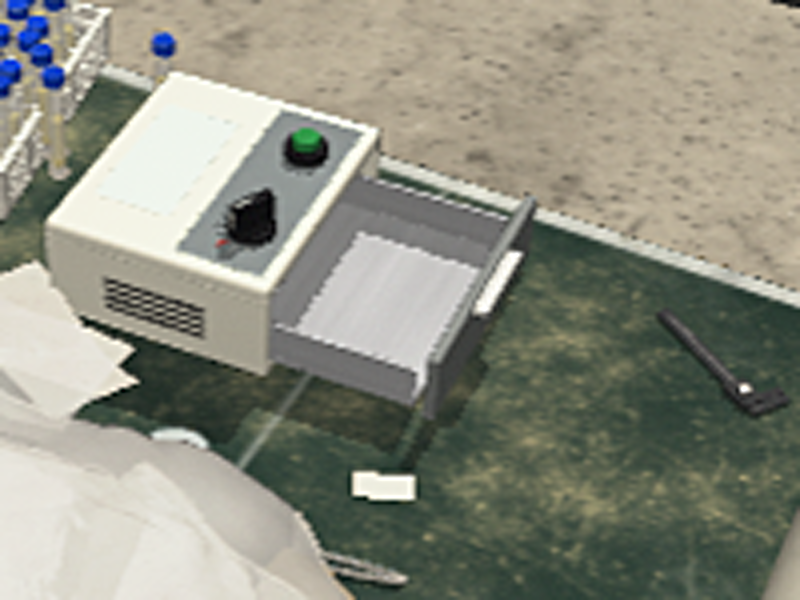

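```bash
python3 - <<'E'
from h import *
for n,uv,z in [('cap',(246.5,196.5),6),('dish',(317.5,257),8),('forc',(268,254.5),4),('forcL',(253,255.5),4),('forcR',(285,251.5),4),('tape',(215,195),10),('batt',(231,181),30),('pen',(267,158),5),('box',(305,171),28),('bottle',(190,195),0),('timer',(208,171),10),('hammer',(200,344),5),('card',(272,275),2),('dial',(337.5,281),125),('start',(347,311),125),('drawerfl_fl',(278,285),83),('front_r',(283,356),83),('lip_l',(270,299),76),('lip_r',(274,323),76),('ster_fl',(320,268),105),('ster_fr',(337,332),105),('ster_br',(405,327),105),('ster_bl',(383,262),105)]:
    print(n,onz('side',uv,z).round())
print()
f=lambda x,y:(220+x/4,80+y/4)
for n,uv,z in [('cap',(275,305),6),('dial',f(258,195),140),('start',f(306,137),125),('ster_fl',f(270,292),105),('ster_fr',f(380,130),105),('ster_bl',f(48,222),105),('ster_br',f(175,72),105),('front_l',f(432,355),83),('front_r',f(533,200),83)]:
    print(n,onz('scene',uv,z).round())
print('batt',tri([ray('side',(231,181))]*1+[ray('scene',(278,333))]))
E
```

```text
cap [393. 349.   6.]
dish [610. -29.   8.]
forc [438.  15.   4.]
forcL [384.  19.   4.]
forcR [500.  20.   4.]
tape [266. 375.  10.]
batt [338. 431.  30.]
pen [511. 605.   5.]
box [655. 451.  28.]
bottle [163. 404.   0.]
timer [244. 544.  10.]
hammer [ 185. -323.    5.]
card [439. -81.   2.]
dial [ 623. -244.  125.]
start [ 624. -359.  125.]
drawerfl_fl [ 444. -195.   83.]
front_r [ 421. -450.   83.]
lip_l [ 413. -241.   76.]
lip_r [ 412. -332.   76.]
ster_fl [ 586. -165.  105.]
ster_fr [ 583. -411.  105.]
ster_br [ 779. -426.  105.]
ster_bl [ 793. -173.  105.]

cap [392. 353.   6.]
dial [ 624. -235.  140.]
start [ 626. -348.  125.]
ster_fl [ 579. -159.  105.]
ster_fr [ 577. -412.  105.]
ster_bl [ 795. -162.  105.]
ster_br [ 790. -414.  105.]
front_l [ 431. -166.   83.]
front_r [ 420. -401.   83.]
batt [340.81670738 439.95869014  23.99760312]
```

```bash
cat >> h.py <<'E'
def go(x,y,z,ang=None):
    """shift in tool axes (m) and yaw (deg) to a world TCP target; ang = world angle of tool x (deg)"""
    s=read_state(); Rm=R.from_quat(s['ee_rot']).as_matrix()
    t=Rm.T@(np.array([x,y,z])-s['position'])/1000
    a=np.degrees(np.arctan2(Rm[1,0],Rm[0,0])); 
    yw=0 if ang is None else -((ang-a+180)%360-180)
    print('shift',t.round(4),'yaw',round(yw,2),'now',s['position'].round(1),'ang',round(a,2),'clk',round(s['clock'],2),'tilt',Rm[2].round(4))
E
python3 - <<'E'
from h import *
go(450,330,400,0)
E
```

```text
shift [ 0.2985  0.1533 -0.1692] yaw -21.43 now [228.1 581.4 230.5] ang -21.43 clk 0.15 tilt [ 1.0e-04  1.6e-03 -1.0e+00]
```

Emit:
send_rows(
  translation=[
    [0.0,0.0,-0.05],
    [0.05,0.02,-0.09],
    [0.1,0.04,-0.13],
    [0.14,0.07,-0.169],
    [0.18,0.09,-0.169],
    [0.22,0.11,-0.169],
    [0.26,0.13,-0.169],
    [0.2985,0.1533,-0.169],
    [0.2985,0.1533,-0.169],
    [0.2985,0.1533,-0.169],
  ],
  yaw=[0,-5,-10,-15,-21.43,-21.43,-21.43,-21.43,-21.43,-21.43],
  fingers=[0,0,0,0,0,0,0,0,0,0],
)

```text
clock: 1.15
position: [451.3, 327.7, 399.7]
ee_rot: [1.0, -0.002, -0.0, 0.001]
contact_force: [-0.1, -0.0, -0.4]
gripper_width: 85.3
```

```bash
python3 - <<'E'
from h import *
snap('wrist','w1'); go(550,-20,400,0)
E
```

```text
shift [ 0.1003  0.3487 -0.    ] yaw -0.14 now [450.6 328.9 399.5] ang -0.14 clk 1.2 tilt [-0.001   0.0017 -1.    ]
```

View pics/w1.png

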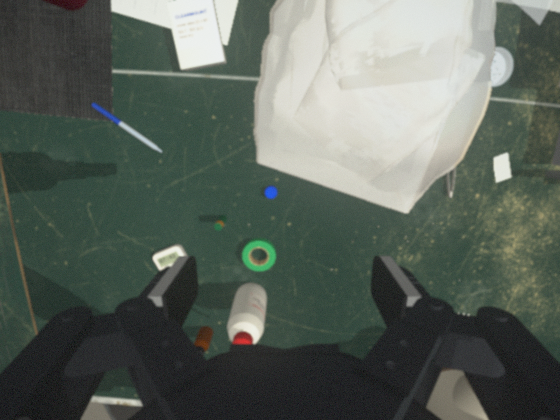

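Emit:
send_rows(
  translation=[
    [0.015,0.05,0],
    [0.03,0.1,0],
    [0.045,0.15,0],
    [0.06,0.2,0],
    [0.075,0.25,0],
    [0.09,0.3,0],
    [0.1,0.35,0],
    [0.1,0.35,0],
    [0.1,0.35,0],
    [0.1,0.35,0],
  ],
  yaw=[0,0,0,0,0,0,0,0,0,0],
  fingers=[0,0,0,0,0,0,0,0,0,0],
)

```text
clock: 2.2
position: [549.7, -20.2, 399.6]
ee_rot: [1.0, -0.001, -0.001, 0.001]
contact_force: [-0.3, 0.2, 0.7]
gripper_width: 85.3
```

```bash
python3 - <<'E'
from h import *
snap('wrist','w2'); snap('scene','scene1');snap('side','side1');go(440,20,200,0)
E
```

```text
shift [-0.1094 -0.04    0.2001] yaw -0.0 now [549.6 -19.7 400.1] ang -0.0 clk 2.35 tilt [-9.0e-04  1.4e-03 -1.0e+00]
```

View pics/w2.png

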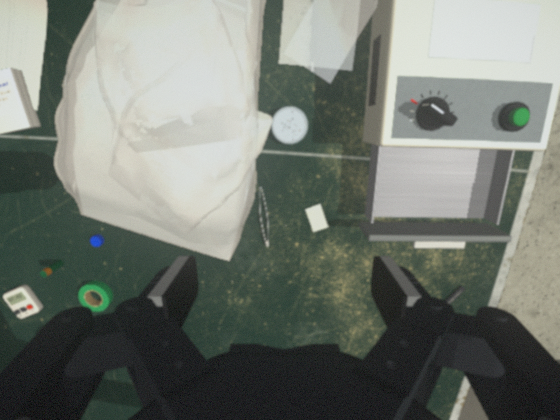

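View pics/scene1.png

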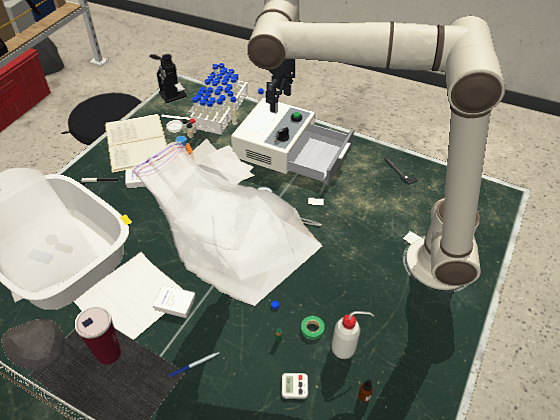

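View pics/side1.png

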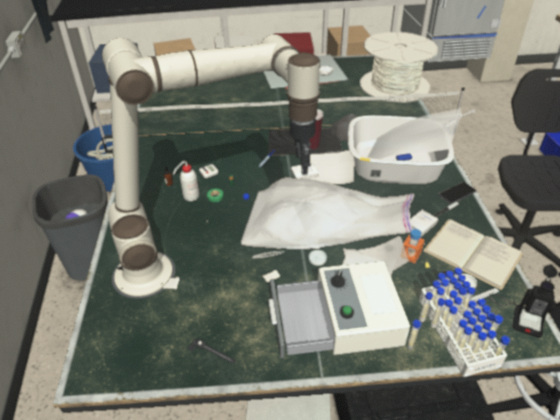

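```bash
python3 - <<'E'
from h import *
a=cv2.imread('pics/side1.png'); b=cv2.imread('pics/scene1.png')
x=cv2.resize(a[190:350,380:540],(600,600),interpolation=cv2.INTER_CUBIC)
cv2.imwrite('pics/s4.png',x)
cv2.imwrite('pics/s5.png',cv2.resize(b[50:200,130:330],None,fx=4,fy=4,interpolation=cv2.INTER_CUBIC))
print(onz('side',(415,250),0),onz('scene',(184,150),10), onz('scene',(191,124),50))
# blue/red masks
for n in ['side1','scene1']:
    im=cv2.imread(f'pics/{n}.png'); hsv=cv2.cvtColor(im,cv2.COLOR_BGR2HSV)
    for c,(lo,hi) in {'blue':((105,140,60),(130,255,255)),'red':((172,140,80),(180,255,255)),'red2':((0,160,80),(6,255,255))}.items():
        k,_,st,ce=cv2.connectedComponentsWithStats(cv2.inRange(hsv,lo,hi))
        for i in range(1,k):
            if st[i,4]>4: print(n,c,ce[i].round(),st[i,4],onz(n[:-1],ce[i],10).round())
E
```

```text
[967.45557157 -45.05312301   0.        ] [ 976.48218609 -112.5760519    10.        ] [1002.30703212 -215.29082827   50.        ]
side1 blue [ 95. 138.] 86 [-288.  899.   10.]
side1 blue [551. 144.] 351 [1841.  497.   10.]
side1 blue [ 86. 138.] 30 [-332.  911.   10.]
side1 blue [ 76. 149.] 18 [-366.  826.   10.]
side1 blue [ 83. 145.] 7 [-335.  850.   10.]
side1 blue [404. 157.] 33 [1117.  507.   10.]
side1 blue [ 90. 159.] 18 [-285.  728.   10.]
side1 blue [102. 171.] 330 [-219.  622.   10.]
side1 blue [246. 196.] 31 [390. 347.  10.]
side1 blue [456. 281.] 362 [1049. -217.   10.]
side1 blue [438. 287.] 67 [ 979. -229.   10.]
side1 blue [455. 297.] 65 [1020. -279.   10.]
side1 blue [429. 295.] 26 [ 935. -259.   10.]
side1 blue [448. 305.] 105 [ 983. -305.   10.]
side1 blue [490. 312.] 180 [1104. -355.   10.]
side1 blue [479. 322.] 359 [1053. -387.   10.]
side1 blue [416. 323.] 42 [ 856. -357.   10.]
side1 blue [465. 327.] 80 [1003. -395.   10.]
side1 blue [505. 340.] 53 [1102. -460.   10.]
side1 red2 [186. 168.] 31 [150. 582.  10.]
side1 red2 [527. 330.] 9 [1188. -441.   10.]
scene1 
[... 589 characters left out ...]
 red [12. 71.] 6 [1946. -250.   10.]
scene1 red [39. 75.] 14 [1814. -278.   10.]
scene1 red [ 2. 78.] 7 [1946. -192.   10.]
scene1 red [44. 86.] 25 [1735. -218.   10.]
scene1 red [10. 82.] 6 [1892. -184.   10.]
scene1 red [29. 93.] 38 [1756. -151.   10.]
scene1 red [ 2. 90.] 19 [1879. -121.   10.]
scene1 red [13. 88.] 21 [1843. -149.   10.]
scene1 red [18. 93.] 12 [1801. -131.   10.]
scene1 red [  9. 101.] 78 [1794.  -73.   10.]
scene1 red [12. 96.] 8 [1809. -106.   10.]
scene1 red [346. 325.] 8 [187. 333.  10.]
scene1 red2 [21. 87.] 2073 [1817. -169.   10.]
scene1 red2 [192. 120.] 17 [1041. -279.   10.]
scene1 red2 [349. 321.] 110 [182. 318.  10.]
scene1 red2 [300. 377.] 15 [244. 524.  10.]
```

View pics/s4.png

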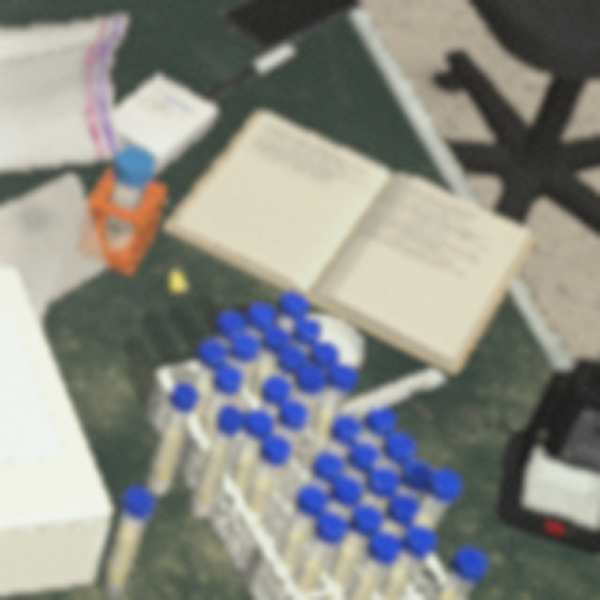

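View pics/s5.png

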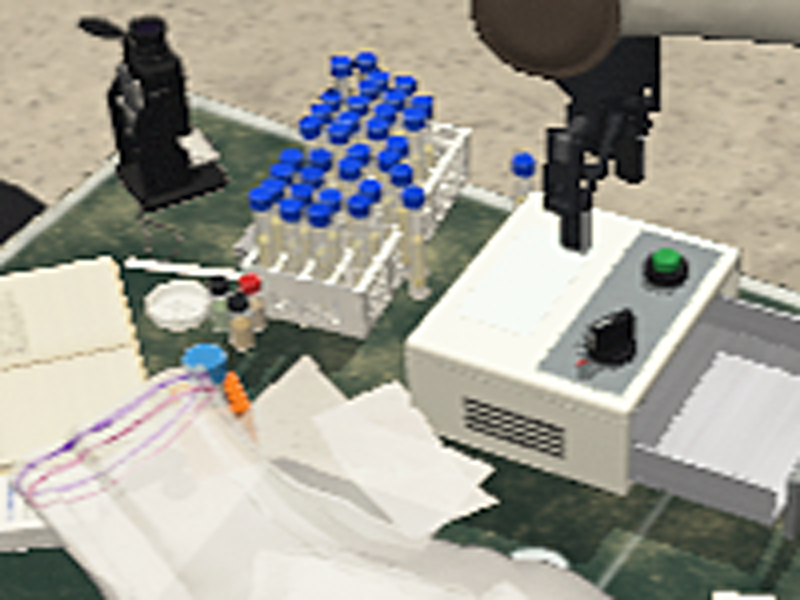

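```bash
python3 - <<'E'
from h import *
w=lambda uv,z:onz('wrist',uv,z,'w2').round(1)
im=cv2.imread('pics/w2.png')
for n,uv,z in [('dish',(290,125),10),('fo_top',(261,188),4),('fo_bot',(267,246),4),('ster_fl',(366,147),105),('ster_fr',(540,150),105),('dial',(434,112),125),('start',(514,117),125),('fp_l',(368,239),83),('fp_r',(510,241),83),('lip_l',(415,247),76),('lip_r',(465,247),76),('cap',(96,242),6)]: print(n,w(uv,z))
cv2.imwrite('pics/w2z.png',cv2.resize(im[60:270,340:560],(800,764))[:600])
cv2.imwrite('pics/w2y.png',cv2.resize(im[80:260,220:360],(780,1000))[:600])
E
```

```text
dish [611.6 -32.4  10. ]
fo_top [497.9  21.1   4. ]
fo_bot [380.6  12.    4. ]
ster_fl [ 582.3 -141.9  105. ]
ster_fr [ 580.5 -410.8  105. ]
dial [ 632.  -227.2  125. ]
start [ 627.4 -343.5  125. ]
fp_l [ 428.  -162.9   83. ]
fp_r [ 422.3 -413.    83. ]
lip_l [ 409.6 -248.5   76. ]
lip_r [ 408.8 -338.2   76. ]
cap [389.1 354.8   6. ]
```

View pics/w2z.png

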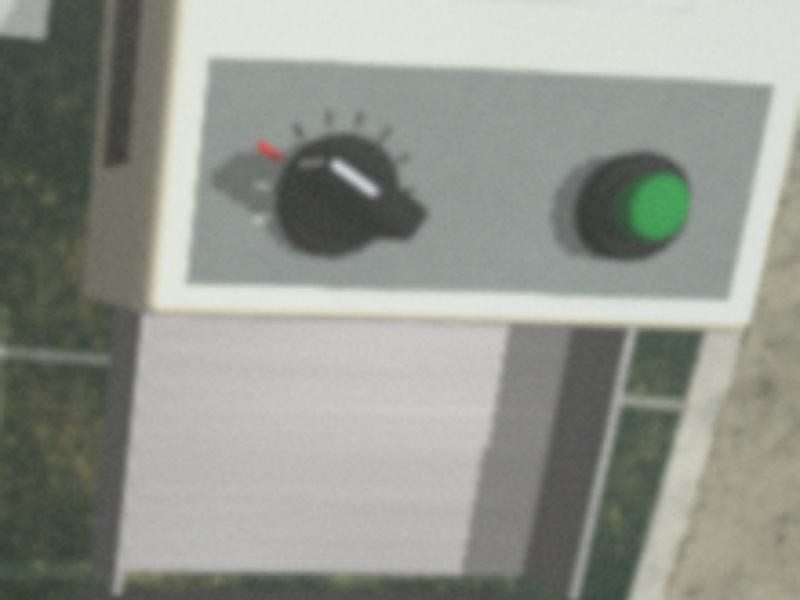

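Emit:
send_rows(
  translation=[
    [-0.03,-0.01,0.05],
    [-0.06,-0.02,0.1],
    [-0.08,-0.02,0.14],
    [-0.08,-0.02,0.14],
    [-0.08,-0.02,0.14],
  ],
  yaw=[0,0,0,0,0],
  fingers=[0,0,0,0,0],
)

```text
clock: 2.85
position: [467.1, 0.8, 258.4]
ee_rot: [1.0, 0.001, -0.003, 0.001]
contact_force: [0.5, -0.1, 1.4]
gripper_width: 85.2
```

```bash
python3 - <<'E'
from h import *
im=snap('wrist','w3'); cv2.imwrite('pics/w3z.png',cv2.resize(im,(800,600),interpolation=cv2.INTER_CUBIC)); go(0,0,0)
E
```

```text
shift [-0.4692 -0.0007  0.2607] yaw 0 now [469.4   1.  260.5] ang 0.14 clk 2.9 tilt [-5.0e-04  1.9e-03 -1.0e+00]
```

View pics/w3z.png

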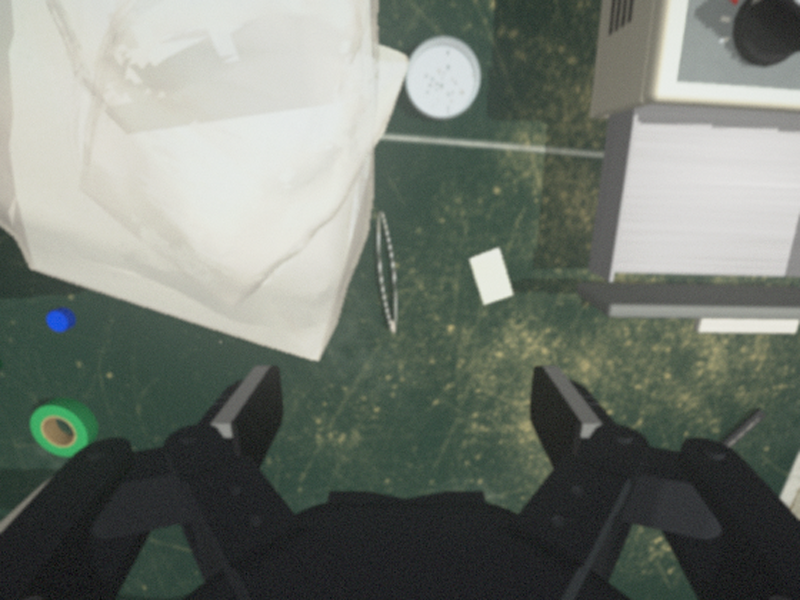

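```bash
python3 - <<'E'
from h import *
for uv in [(241,244.5),(262,247),(287,248),(303,248.5)]: print('bag side',onz('side',uv,0).round(),onz('side',uv,40).round())
k=.7
for uv in [(320,360),(340,310),(358,270),(372,215),(406,62),(385,130)]:
    print('bag w3',uv,onz('wrist',(uv[0]*k,uv[1]*k),0,'w3').round(),onz('wrist',(uv[0]*k,uv[1]*k),40,'w3').round())
for n,uv,z in [('dish',(443,78),8),('fo1',(381,212),4),('fo2',(394,331),4),('fm',(387,271),4)]: print(n,onz('wrist',(uv[0]*k,uv[1]*k),z,'w3').round(1))
# bag corner: w2 (232,260)
print(onz('wrist',(232,260),0,'w2'),onz('wrist',(270,120),0,'w2'))
for a,b in [((232,260),(320*k,360*k)),((271,121),(406*k,62*k))]:
    print(tri([ray('wrist',a,'w2'),ray('wrist',b,'w3')]))
E
python3 - <<'E'
import cv2
im=cv2.imread('pics/w3.png')
cv2.imwrite('pics/w3f.png',cv2.resize(im[130:250,220:340],(600,600),interpolation=cv2.INTER_CUBIC))
E
```

```text
bag side [347.  85.   0.] [346.  45.  40.]
bag side [421.  60.   0.] [418.  21.  40.]
bag side [511.  40.   0.] [505.   2.  40.]
bag side [568.  28.   0.] [560. -10.  40.]
bag w3 (320, 360) [348.  88.   0.] [367.  79.  40.]
bag w3 (340, 310) [403.  65.   0.] [416.  58.  40.]
bag w3 (358, 270) [444.  45.   0.] [454.  41.  40.]
bag w3 (372, 215) [497.  31.   0.] [501.  28.  40.]
bag w3 (406, 62) [628.  -1.   0.] [620.  -1.  40.]
bag w3 (385, 130) [573.  18.   0.] [569.  16.  40.]
dish [614.3 -32.5   8. ]
fo1 [500.4  21.9   4. ]
fo2 [382.2  10.5   4. ]
fm [444.1  16.9   4. ]
[347.98455755  83.7524935    0.        ] [620.06156488   2.75241573   0.        ]
[387.67166771  68.98074294  81.33900787]
[618.55685904  -0.86009079  44.42996784]
```

View pics/w3f.png

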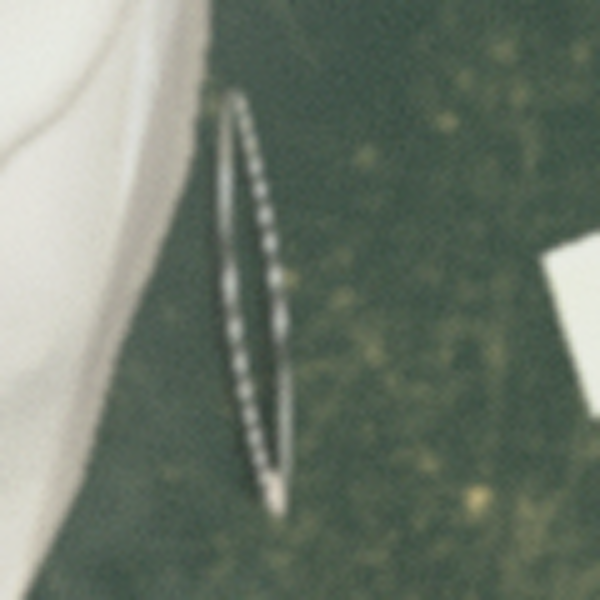

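```bash
python3 - <<'E'
from h import *
go(425,14.5,90,5.5)
E
```

```text
shift [-0.0442 -0.014   0.1704] yaw -5.36 now [469.4   1.  260.5] ang 0.14 clk 2.9 tilt [-5.0e-04  1.9e-03 -1.0e+00]
```

Emit:
send_rows(
  translation=[
    [-0.02,-0.007,0.04],
    [-0.044,-0.014,0.08],
    [-0.044,-0.014,0.12],
    [-0.044,-0.014,0.17],
    [-0.044,-0.014,0.17],
    [-0.044,-0.014,0.17],
    [-0.044,-0.014,0.17],
  ],
  yaw=[-3,-5.4,-5.4,-5.4,-5.4,-5.4,-5.4],
  fingers=[145,145,145,145,145,145,145],
)

```text
clock: 3.6
position: [428.2, 15.6, 93.2]
ee_rot: [0.999, 0.049, 0.003, 0.0]
contact_force: [0.3, 0.3, 0.7]
gripper_width: 36.9
```

```bash
python3 - <<'E'
from h import *
im=snap('wrist','w4'); cv2.imwrite('pics/w4z.png',cv2.resize(im,(800,600),interpolation=cv2.INTER_CUBIC)); go(425,14.5,3,5.5)
E
```

```text
shift [-0.0035  0.0007  0.0902] yaw 0.07 now [427.9  15.5  93.2] ang 5.57 clk 3.65 tilt [ 5.7e-03  4.0e-04 -1.0e+00]
```

View pics/w4z.png

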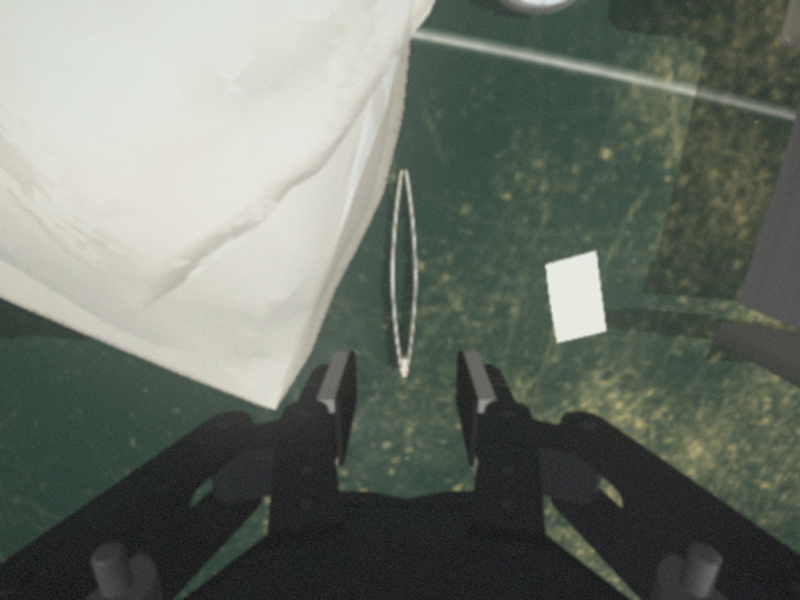

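```bash
python3 - <<'E'
from h import *
for uv in [(404,170),(404,271),(404,375)]: print(onz('wrist',(uv[0]*.7,uv[1]*.7),4,'w4').round(1))
for uv in [(275,408),(330,300),(398,150)]: print(onz('wrist',(uv[0]*.7,uv[1]*.7),0,'w4').round(1),onz('wrist',(uv[0]*.7,uv[1]*.7),30,'w4').round(1))
E
```

```text
[500.1  22.1   4. ]
[445.3  16.8   4. ]
[380.9  10.6   4. ]
[347.4  90.1   0. ] [366.4  81.4  30. ]
[422.8  58.3   0. ] [432.3  53.6  30. ]
[510.1  26.3   0. ] [508.6  25.6  30. ]
```

Emit:
send_rows(
  translation=[
    [-0.004,0.002,0.03],
    [-0.004,0.002,0.05],
    [-0.004,0.002,0.06],
    [-0.004,0.002,0.06],
  ],
  yaw=[0,0,0,0],
  fingers=[145,145,145,145],
)

```text
clock: 4.05
position: [425.0, 13.3, 33.6]
ee_rot: [0.999, 0.049, 0.003, 0.0]
contact_force: [0.2, -0.5, 0.7]
gripper_width: 36.6
```

Mid agrees (about 441, 16.5). No contact; go on down to z≈3.

Emit:
send_rows(
  translation=[
    [0.0,0.0,0.015],
    [0.0,-0.001,0.025],
    [0.0,-0.001,0.031],
    [0.0,-0.001,0.031],
    [0.0,-0.001,0.031],
  ],
  yaw=[0,0,0,0,0],
  fingers=[145,145,145,145,145],
)

```text
clock: 4.55
position: [425.8, 14.6, 3.3]
ee_rot: [0.999, 0.049, 0.004, -0.0]
contact_force: [0.1, -0.5, -0.2]
gripper_width: 37.0
```

Emit:
send_rows(
  translation=[
    [0.0,0.0,0.0],
    [0.0,0.0,0.0],
    [0.0,0.0,0.0],
    [0.0,0.0,0.0],
    [0.0,0.0,0.0],
    [0.0,0.0,0.0],
    [0.0,0.0,0.0],
    [0.0,0.0,-0.02],
    [0.0,0.0,-0.04],
    [0.0,0.0,-0.08],
    [0.0,0.0,-0.12],
    [0.0,0.0,-0.12],
  ],
  yaw=[0,0,0,0,0,0,0,0,0,0,0,0],
  fingers=[255,255,255,255,255,255,255,255,255,255,255,255],
)

```text
clock: 5.75
position: [428.4, 15.6, 128.4]
ee_rot: [0.999, 0.049, 0.01, -0.002]
contact_force: [1.3, 0.6, -0.6]
gripper_width: 9.8
```

```bash
python3 - <<'E'
from h import *
im=snap('wrist','w5');  go(489,-212,140,0)
E
```

```text
shift [ 0.0402  0.2321 -0.014 ] yaw 5.6 now [426.5  15.1 125.9] ang 5.6 clk 5.8 tilt [ 0.0147 -0.0022 -0.9999]
```

View pics/w5.png

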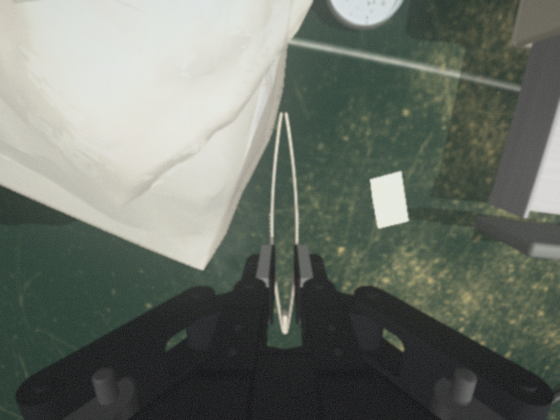

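Emit:
send_rows(
  translation=[
    [0.01,0.05,-0.014],
    [0.02,0.1,-0.014],
    [0.03,0.15,-0.014],
    [0.035,0.19,-0.014],
    [0.04,0.232,-0.014],
    [0.04,0.232,-0.014],
    [0.04,0.232,-0.014],
  ],
  yaw=[0,2,4,5.6,5.6,5.6,5.6],
  fingers=[255,255,255,255,255,255,255],
)

```text
clock: 6.5
position: [487.6, -212.6, 138.1]
ee_rot: [1.0, -0.001, 0.005, -0.002]
contact_force: [-0.3, 0.3, -0.4]
gripper_width: 10.1
```

```bash
python3 - <<'E'
from h import *
im=snap('wrist','w6');  go(487,-212,24,0)
E
```

```text
shift [-0.0019  0.0008  0.1145] yaw -0.06 now [ 487.6 -211.8  138.5] ang -0.06 clk 6.55 tilt [ 0.0114 -0.0046 -0.9999]
```

View pics/w6.png

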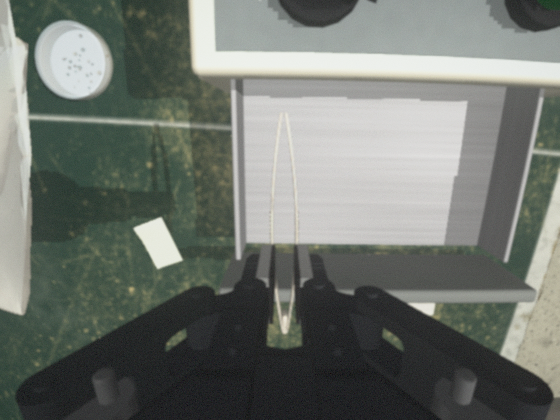

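```bash
python3 - <<'E'
from h import *
w=lambda uv,z:onz('wrist',uv,z,'w6').round(1)
print('panel top inner',w((470,252),83),w((240,255),83),'outer',w((530,300),83),w((222,290),83))
print('floor front',w((300,245),18),w((470,245),18),'lwall top',w((241,230),56),w((234,90),56),'rwall',w((512,230),56), w((540,100),56))
print('ster front',w((200,74),105),w((555,83),105), 'dish',w((75,62),8))
print('forceps tips',w((284,113),138),w((285,332),138))
E
```

```text
panel top inner [ 465.3 -352.6   83. ] [ 463.6 -181.3   83. ] outer [ 422.7 -410.7   83. ] [ 434.2 -166.1   83. ]
floor front [ 443.9 -228.8   18. ] [ 443.1 -395.8   18. ] lwall top [ 473.3 -178.6   56. ] [ 580.7 -177.8   56. ] rwall [ 472.5 -404.2   56. ] [ 576.  -406.1   56. ]
ster front [ 584.3 -167.   105. ] [ 581.7 -372.5  105. ] dish [612.  -29.7   8. ]
forceps tips [ 561.8 -214.4  138. ] [ 440.2 -214.6  138. ]
```

Emit:
send_rows(
  translation=[
    [0.006,0.01,0.03],
    [0.006,0.01,0.07],
    [0.006,0.01,0.1],
    [0.006,0.01,0.114],
    [0.006,0.01,0.116],
    [0.006,0.01,0.116],
  ],
  yaw=[0,0,0,0,0,0],
  fingers=[255,255,255,255,255,255],
)

```text
clock: 7.15
position: [494.7, -219.6, 22.4]
ee_rot: [1.0, 0.001, 0.005, -0.002]
contact_force: [-0.1, 0.0, 0.6]
gripper_width: 9.5
```

```bash
python3 - <<'E'
from h import *
im=snap('wrist','w7');  go(495,-222,20,0);print(read_state()['contact_force'])
E
```

```text
shift [0.0003 0.0023 0.0024] yaw 0.07 now [ 494.7 -219.7   22.4] ang 0.07 clk 7.2 tilt [ 0.0107 -0.0048 -0.9999]
[-0.1342185   0.52023882 -0.1853617 ]
```

View pics/w7.png

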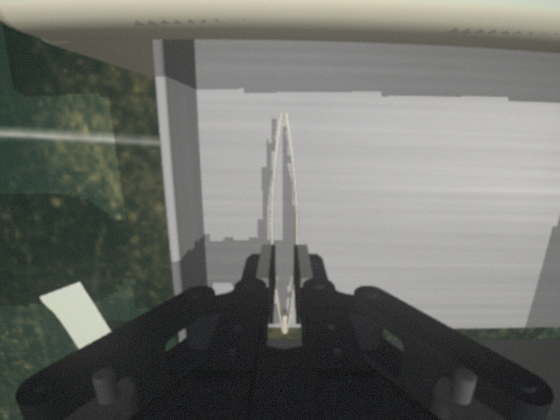

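Emit:
send_rows(
  translation=[
    [0,0,0.001],
    [0,0,0.001],
    [0,0,0.001],
    [0,0,0.001],
    [0,0,-0.02],
    [0,0,-0.06],
    [0,0,-0.1],
    [0,0,-0.14],
    [0,0,-0.14],
  ],
  yaw=[0,0,0,0,0,0,0,0,0],
  fingers=[180,180,180,180,180,180,180,180,180],
)

```text
clock: 8.1
position: [496.8, -221.5, 168.8]
ee_rot: [1.0, 0.001, 0.012, -0.001]
contact_force: [1.1, -0.1, 0.8]
gripper_width: 25.1
```

```bash
python3 - <<'E'
from h import *
im=snap('wrist','w8');  go(560,-31,160,90)
E
```

```text
shift [ 0.0652 -0.1897  0.0075] yaw -89.93 now [ 494.9 -220.8  165.6] ang 0.07 clk 8.15 tilt [ 0.018  -0.0037 -0.9998]
```

View pics/w8.png

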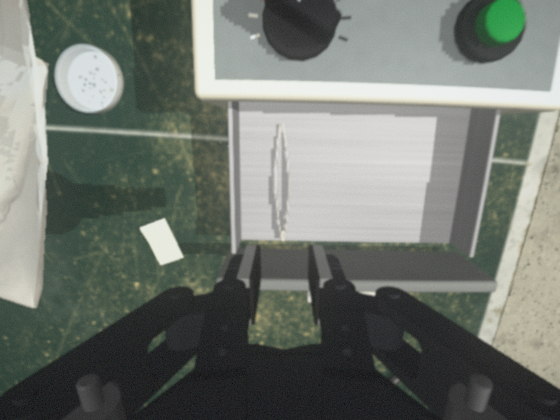

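Emit:
send_rows(
  translation=[
    [0,0,-0.03],
    [0.02,-0.04,-0.04],
    [0.03,-0.09,-0.04],
    [0.045,-0.13,-0.04],
    [0.06,-0.17,-0.03],
    [0.09,-0.19,-0.02],
    [0.117,-0.19,-0.01],
    [0.117,-0.19,-0.01],
    [0.117,-0.19,-0.01],
    [0.117,-0.19,-0.01],
    [0.117,-0.19,-0.01],
    [0.117,-0.19,-0.01],
  ],
  yaw=[8,16,24,32,40,48,56,64,72,80,88,89.9],
  fingers=[0,0,0,0,0,0,0,0,0,0,0,0],
)

```text
clock: 9.35
position: [610.5, -30.8, 176.3]
ee_rot: [-0.707, 0.707, -0.004, 0.006]
contact_force: [-0.3, 0.1, 0.5]
gripper_width: 85.4
```

```bash
python3 - <<'E'
from h import *
im=snap('wrist','w9');  go(612,-31,100,-90); print(read_state()['joints'].round(2))
print(proj('wrist',(612,-31,8),'w9'))
E
```

```text
shift [ 0.0005 -0.0004  0.0764] yaw 0.01 now [610.5 -30.8 176.4] ang -89.99 clk 9.4 tilt [-0.0034 -0.0144 -0.9999]
[ 0.21  0.4  -0.12 -0.   -1.04 -0.21]
[284.41237712 189.29328795]
```

View pics/w9.png

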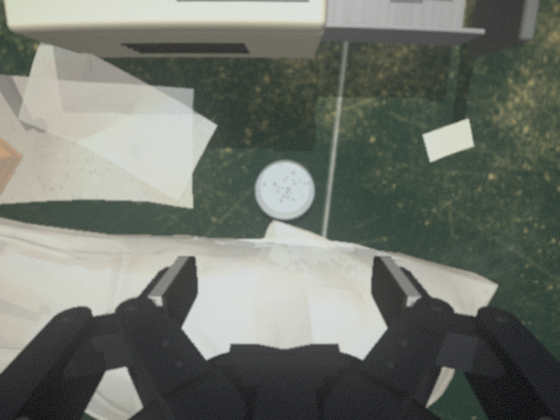

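Emit:
send_rows(
  translation=[
    [0.0,0.0,0.04],
    [0.0,-0.001,0.08],
    [0.0,-0.001,0.11],
    [0.0,-0.001,0.13],
    [0.0,-0.001,0.13],
  ],
  yaw=[0,0,0,0,0],
  fingers=[0,0,0,0,0],
)

```text
clock: 9.9
position: [610.0, -30.9, 41.7]
ee_rot: [-0.707, 0.707, -0.001, 0.002]
contact_force: [-0.4, -0.4, -0.5]
gripper_width: 85.3
```

```bash
python3 - <<'E'
from h import *
im=snap('wrist','w10');  go(612,-31,-3,-90)
print(proj('wrist',(612,-31,8),'w10'))
E
```

```text
shift [0.0004 0.0003 0.0471] yaw 0.02 now [611.8 -30.7  44.1] ang -89.98 clk 9.95 tilt [-0.0024 -0.0094 -1.    ]
[280.47153244 237.3144799 ]
```

View pics/w10.png

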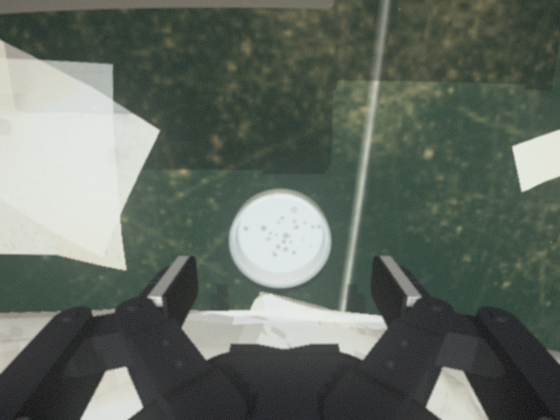

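Emit:
send_rows(
  translation=[
    [0.0,0.0,0.02],
    [0.0,0.0,0.035],
    [0.0,0.0,0.047],
    [0.0,0.0,0.047],
    [0.0,0.0,0.047],
  ],
  yaw=[0,0,0,0,0],
  fingers=[0,0,0,0,0],
)

```text
clock: 10.45
position: [612.9, -30.6, -2.1]
ee_rot: [0.707, -0.707, 0.003, -0.005]
contact_force: [0.3, 0.1, -0.1]
gripper_width: 85.6
```

Emit:
send_rows(
  translation=[
    [0.0,0.0,0.0],
    [0.0,0.0,0.0],
    [0.0,0.0,0.0],
    [0.0,0.0,0.0],
    [0.0,0.0,0.0],
    [0.0,0.0,0.0],
  ],
  yaw=[0,0,0,0,0,0],
  fingers=[255,255,255,255,255,255],
)

```text
clock: 11.05
position: [614.2, -30.4, -0.2]
ee_rot: [0.708, -0.707, 0.004, -0.006]
contact_force: [0.3, 0.2, 4.4]
gripper_width: 56.0
```

Emit:
send_rows(
  translation=[
    [0.0,0.0,-0.02],
    [0.0,0.0,-0.05],
    [0.0,0.0,-0.09],
    [0.0,0.0,-0.13],
    [0.0,0.0,-0.15],
    [0.0,0.0,-0.15],
  ],
  yaw=[0,0,0,0,0,0],
  fingers=[255,255,255,255,255,255],
)

```text
clock: 11.65
position: [614.3, -30.5, 154.4]
ee_rot: [0.708, -0.706, 0.007, -0.009]
contact_force: [-0.3, 0.3, -0.6]
gripper_width: 56.2
```

```bash
python3 - <<'E'
from h import *
im=snap('wrist','w11');  go(500,-300,160,0); s=read_state();print(s['gripper_width'])
E
```

```text
shift [ 0.2692  0.1129 -0.0113] yaw -89.92 now [612.8 -30.6 151.7] ang -89.92 clk 11.7 tilt [-0.0037 -0.0178 -0.9998]
56.068137602883674
```

View pics/w11.png

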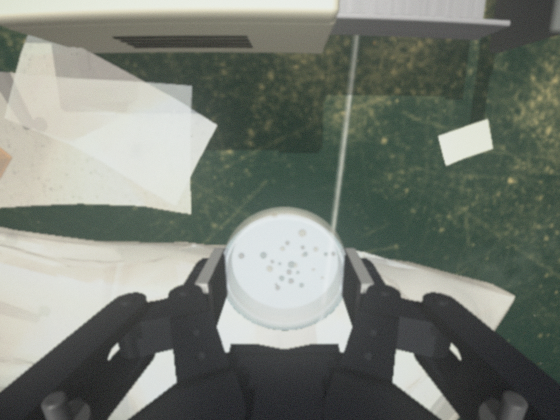

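Emit:
send_rows(
  translation=[
    [0.0,0.03,-0.012],
    [0.0,0.08,-0.012],
    [0.03,0.113,-0.012],
    [0.07,0.113,-0.012],
    [0.11,0.113,-0.012],
    [0.15,0.113,-0.012],
    [0.19,0.113,-0.012],
    [0.23,0.113,-0.012],
    [0.269,0.113,-0.012],
    [0.269,0.113,-0.012],
    [0.269,0.113,-0.012],
    [0.269,0.113,-0.012],
  ],
  yaw=[-8,-16,-24,-32,-40,-48,-56,-64,-72,-80,-88,-89.9],
  fingers=[255,255,255,255,255,255,255,255,255,255,255,255],
)

```text
clock: 12.9
position: [498.6, -299.9, 158.4]
ee_rot: [1.0, 0.001, 0.007, -0.003]
contact_force: [0.5, 0.4, -0.6]
gripper_width: 56.2
```

```bash
python3 - <<'E'
from h import *
im=snap('wrist','w12');  go(500,-300,21,0); s=read_state();print(s['gripper_width'])
E
```

```text
shift [-0.0006  0.0011  0.1375] yaw 0.05 now [ 498.7 -299.6  158.5] ang 0.05 clk 12.95 tilt [ 0.014  -0.0054 -0.9999]
56.07150230243654
```

View pics/w12.png

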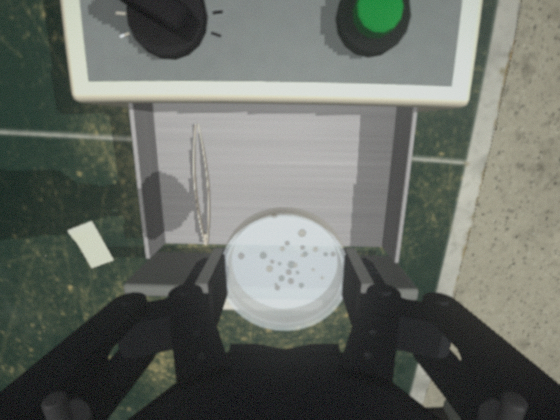

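Emit:
send_rows(
  translation=[
    [0.0,0.0,0.04],
    [0.0,0.0,0.08],
    [0.0,0.0,0.11],
    [0.0,0.0,0.13],
    [0.0,0.0,0.137],
    [0.0,0.0,0.138],
    [0,0,0.138],
  ],
  yaw=[0,0,0,0,0,0,0],
  fingers=[255,255,255,255,255,255,255],
)

```text
clock: 13.65
position: [501.0, -299.0, 20.8]
ee_rot: [1.0, 0.0, 0.007, -0.003]
contact_force: [0.2, 0.2, 0.3]
gripper_width: 56.1
```

Emit:
send_rows(
  translation=[
    [0,0,0.001],
    [0,0,0.001],
    [0,0,0.001],
    [0,0,0.001],
    [0,0,-0.02],
    [0,0,-0.06],
    [0,0,-0.1],
    [0,0,-0.15],
    [0,0,-0.15],
  ],
  yaw=[0,0,0,0,0,0,0,0,0],
  fingers=[30,30,30,30,30,30,30,30,30],
)

```text
clock: 14.55
position: [502.9, -301.8, 179.1]
ee_rot: [1.0, 0.001, 0.015, 0.001]
contact_force: [0.5, -0.7, 1.1]
gripper_width: 75.1
```

```bash
python3 - <<'E'
from h import *
im=snap('wrist','w13'); snap('scene','scene2'); snap('side','side2')
go(330,330,200,0); s=read_state();print(s['gripper_width'])
E
```

```text
shift [-0.1676 -0.6297 -0.0282] yaw 0.03 now [ 498.4 -299.5  170.8] ang 0.03 clk 14.7 tilt [ 0.0151 -0.0056 -0.9999]
75.1370101317863
```

View pics/w13.png

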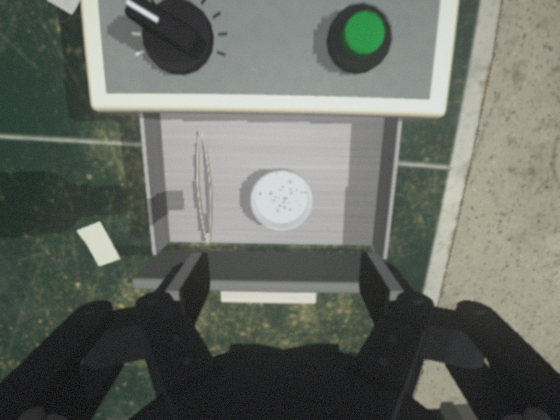

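View pics/scene2.png

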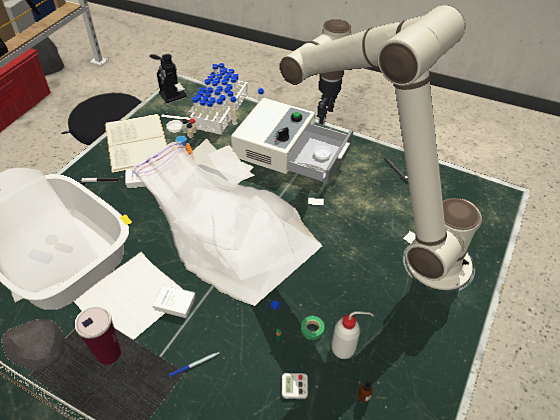

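Emit:
send_rows(
  translation=[
    [0,-0.02,-0.05],
    [-0.005,-0.06,-0.09],
    [-0.01,-0.11,-0.12],
    [-0.015,-0.16,-0.13],
    [-0.02,-0.21,-0.13],
    [-0.03,-0.26,-0.13],
    [-0.04,-0.31,-0.13],
    [-0.05,-0.36,-0.13],
    [-0.06,-0.41,-0.13],
    [-0.08,-0.46,-0.13],
    [-0.09,-0.51,-0.13],
    [-0.107,-0.56,-0.13],
  ],
  yaw=[0,0,0,0,0,0,0,0,0,0,0,0],
  fingers=[110,110,110,110,110,110,110,110,110,110,110,110],
)

```text
clock: 15.9
position: [396.4, 233.0, 300.7]
ee_rot: [1.0, 0.0, 0.006, -0.002]
contact_force: [1.1, 1.2, 0.4]
gripper_width: 48.3
```

```bash
python3 - <<'E'
from h import *
im=snap('wrist','w14')
go(391,352,130,0); 
E
```

```text
shift [-0.0061 -0.1126  0.1709] yaw 0.36 now [395.5 238.5 300.3] ang 0.36 clk 15.95 tilt [ 0.0133 -0.0057 -0.9999]
```

View pics/w14.png

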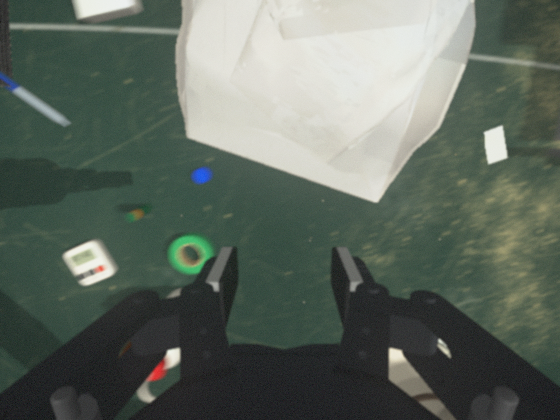

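Emit:
send_rows(
  translation=[
    [-0.002,-0.04,0.03],
    [-0.004,-0.08,0.08],
    [-0.006,-0.113,0.13],
    [-0.006,-0.113,0.17],
    [-0.006,-0.113,0.17],
    [-0.006,-0.113,0.17],
  ],
  yaw=[0,0,0,0,0,0],
  fingers=[110,110,110,110,110,110],
)

```text
clock: 16.55
position: [389.2, 350.4, 125.9]
ee_rot: [1.0, 0.003, 0.004, 0.002]
contact_force: [-0.4, 0.3, -0.5]
gripper_width: 48.5
```

```bash
python3 - <<'E'
from h import *
im=snap('wrist','w15')
hsv=cv2.cvtColor(im,cv2.COLOR_BGR2HSV); m=cv2.inRange(hsv,(105,140,60),(130,255,255))
k,_,st,ce=cv2.connectedComponentsWithStats(m)
for i in range(1,k):
    if st[i,4]>20: print(ce[i],st[i],onz('wrist',ce[i],8,'w15'))
go(391,352,4,0); 
E
```

```text
[281.71681416 196.16106195] [269 183  27  27 565] [394.04720133 350.6267099    8.        ]
shift [-0.0006 -0.0006  0.1245] yaw 0.39 now [390.3 351.3 128.5] ang 0.39 clk 16.6 tilt [ 1.030e-02 -3.000e-04 -9.999e-01]
```

View pics/w15.png

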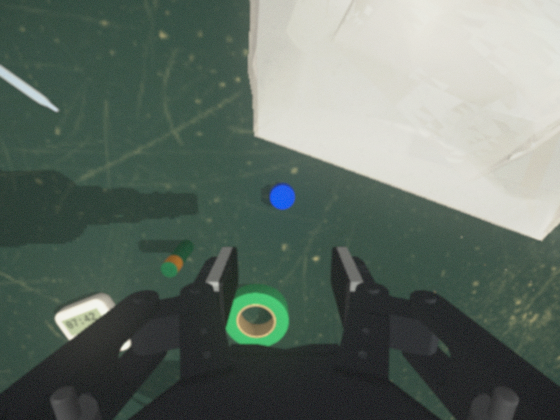

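Emit:
send_rows(
  translation=[
    [0.002,0.0,0.04],
    [0.003,0.0,0.08],
    [0.003,0.0,0.11],
    [0.003,0.0,0.124],
    [0.003,0.0,0.124],
    [0.003,0.0,0.124],
  ],
  yaw=[0,0,0,0,0,0],
  fingers=[130,130,130,130,130,130],
)

```text
clock: 17.2
position: [395.5, 352.1, 5.9]
ee_rot: [1.0, 0.003, 0.006, -0.001]
contact_force: [1.0, -0.0, -0.0]
gripper_width: 41.5
```

Emit:
send_rows(
  translation=[
    [0,0,0],
    [0,0,0],
    [0,0,0],
    [0,0,0],
    [0,0,0],
    [0,0,0],
    [0,0,-0.02],
    [0,0,-0.06],
    [0,0,-0.1],
    [0,0,-0.1],
  ],
  yaw=[0,0,0,0,0,0,0,0,0,0],
  fingers=[255,255,255,255,255,255,255,255,255,255],
)

```text
clock: 18.2
position: [396.9, 355.5, 113.0]
ee_rot: [1.0, 0.004, 0.01, -0.007]
contact_force: [0.4, -0.5, -0.2]
gripper_width: 18.6
```

```bash
python3 - <<'E'
from h import *
im=snap('wrist','w16')
go(500,-368,300,0); print(read_state()['gripper_width'])
E
```

```text
shift [ 0.1025  0.7207 -0.1956] yaw 0.41 now [395.6 353.9 110.1] ang 0.41 clk 18.25 tilt [ 0.017  -0.0102 -0.9998]
18.40928088718672
```

View pics/w16.png

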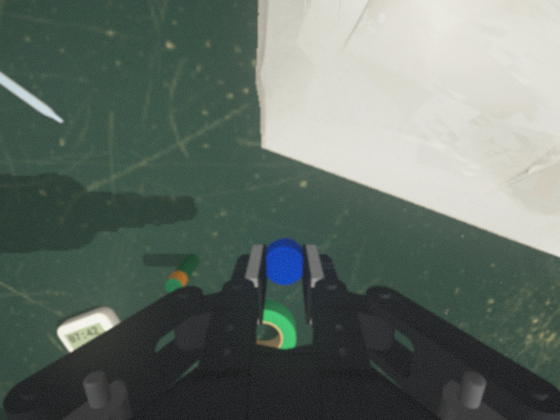

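Emit:
send_rows(
  translation=[
    [0,0.03,-0.04],
    [0,0.08,-0.06],
    [0,0.13,-0.06],
    [0,0.18,-0.06],
    [0,0.23,-0.06],
    [0,0.28,-0.06],
    [0.01,0.33,-0.06],
    [0.02,0.38,-0.06],
    [0.04,0.43,-0.06],
    [0.05,0.48,-0.06],
    [0.06,0.53,-0.06],
    [0.08,0.58,-0.06],
  ],
  yaw=[0,0,0,0,0,0,0,0,0,0,0,0.4],
  fingers=[255,255,255,255,255,255,255,255,255,255,255,255],
)

```text
clock: 19.45
position: [472.0, -212.7, 165.1]
ee_rot: [1.0, -0.0, 0.008, -0.006]
contact_force: [1.0, 0.6, 0.4]
gripper_width: 18.4
```

```bash
python3 - <<'E'
from h import *
im=snap('wrist','w17')
go(500,-362,150,0); print(read_state()['gripper_width'])
E
```

```text
shift [0.0251 0.1437 0.0143] yaw -0.28 now [ 475.3 -218.3  164.9] ang -0.28 clk 19.5 tilt [ 0.018  -0.0076 -0.9998]
18.785253061435405
```

View pics/w17.png

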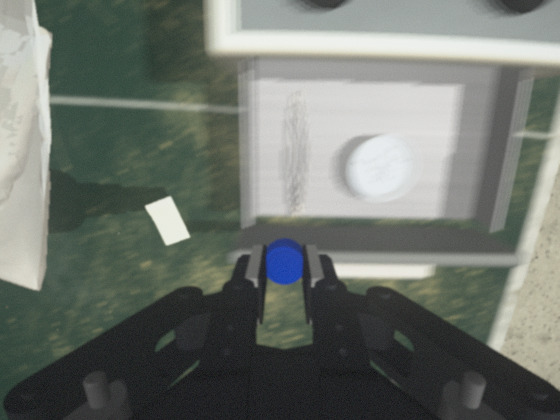

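Emit:
send_rows(
  translation=[
    [-0.01,0.04,0.0],
    [-0.011,0.09,0.0],
    [-0.011,0.142,0.01],
    [-0.011,0.142,0.03],
    [-0.011,0.142,0.03],
    [-0.011,0.142,0.03],
  ],
  yaw=[0,0,0,0,0,0],
  fingers=[255,255,255,255,255,255],
)

```text
clock: 20.1
position: [463.5, -359.6, 133.1]
ee_rot: [1.0, -0.002, 0.008, -0.004]
contact_force: [-0.5, 0.4, 0.7]
gripper_width: 18.5
```

```bash
python3 - <<'E'
from h import *
im=snap('wrist','w18')
go(464,-360,23,0); print(read_state()['gripper_width'])
E
```

```text
shift [-0.0023  0.0014  0.111 ] yaw -0.22 now [ 464.3 -359.5  134.1] ang -0.22 clk 20.15 tilt [ 0.0178 -0.0074 -0.9998]
18.69389832722734
```

View pics/w18.png

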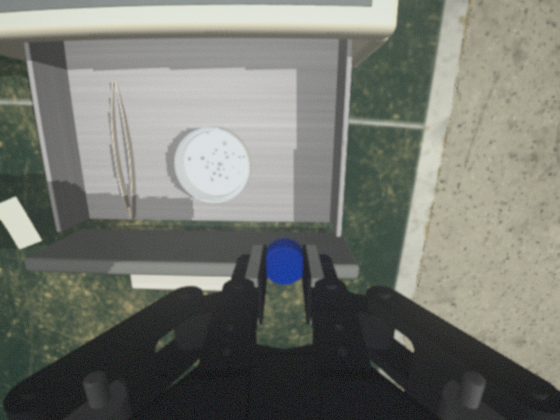

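```bash
python3 - <<'E'
from h import *
w=lambda uv,z:onz('wrist',uv,z,'w18').round(1)
print(w((200,230),83),w((330,232),83),w((60,232),83),'outer top',w((140,268),83),w((345,270),83),'lip',w((140,285),76),w((235,285),76),'rwall',w((345,180),56),w((349,50),56))
print('ster front',w((100,38),105),w((380,32),105))
E
```

```text
[ 461.3 -301.5   83. ] [ 459.8 -392.9   83. ] [ 459.5 -197.6   83. ] outer top [ 431.4 -254.    83. ] [ 430.3 -405.    83. ] lip [ 413.1 -247.9   76. ] [ 413.9 -322.7   76. ] rwall [ 491.7 -406.9   56. ] [ 582.5 -405.7   56. ]
ster front [ 579.9 -261.2  105. ] [ 580.4 -412.4  105. ]
```

Emit:
send_rows(
  translation=[
    [0.002,0.001,0.03],
    [0.004,0.001,0.07],
    [0.004,0.001,0.1],
    [0.004,0.001,0.112],
    [0.004,0.001,0.112],
    [0.004,0.001,0.112],
  ],
  yaw=[0,0,0,0,0,0],
  fingers=[255,255,255,255,255,255],
)

```text
clock: 20.75
position: [473.8, -358.9, 26.2]
ee_rot: [1.0, 0.0, 0.012, -0.002]
contact_force: [0.8, 4.3, 9.1]
gripper_width: 18.7
```

Emit:
send_rows(
  translation=[
    [0,0,0.001],
    [0,0,0.001],
    [0,0,0.001],
    [0,0,0.001],
    [0,0,-0.02],
    [0,0,-0.06],
    [0,0,-0.1],
    [0,0,-0.15],
    [0,0,-0.15],
  ],
  yaw=[0,0,0,0,0,0,0,0,0],
  fingers=[170,170,170,170,170,170,170,170,170],
)

```text
clock: 21.65
position: [473.6, -362.1, 184.1]
ee_rot: [1.0, 0.001, 0.018, 0.002]
contact_force: [0.5, -1.0, 0.4]
gripper_width: 28.1
```

```bash
python3 - <<'E'
from h import *
im=snap('wrist','w19');snap('scene','scene3');snap('side','side3')
go(330,-289,170,0); print(read_state()['gripper_width'])
E
```

```text
shift [-0.1398 -0.0702  0.0029] yaw -0.04 now [ 469.6 -359.3  175.8] ang -0.04 clk 21.8 tilt [ 0.0238 -0.0055 -0.9997]
28.3582911454242
```

View pics/w19.png

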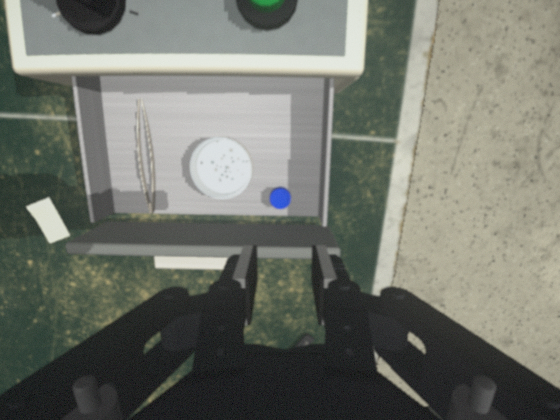

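View pics/scene3.png

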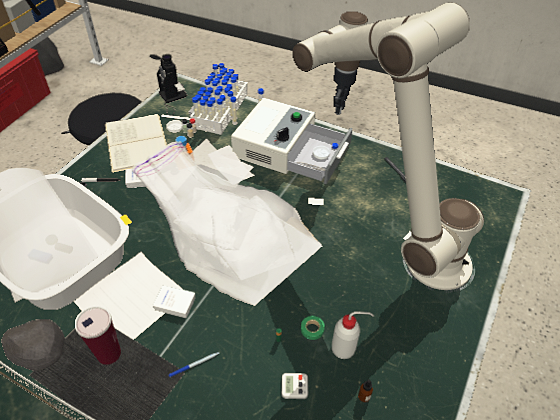

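View pics/side3.png

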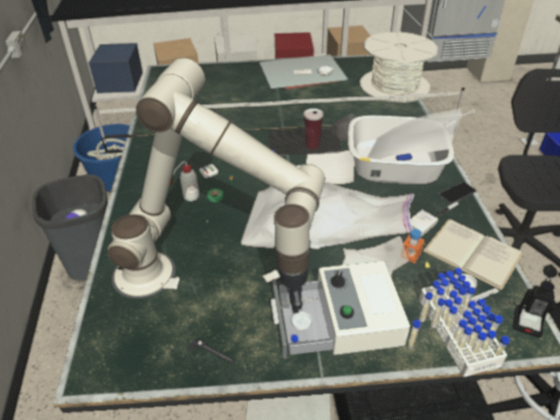

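Emit:
send_rows(
  translation=[
    [-0.04,-0.02,0.0],
    [-0.08,-0.05,0.0],
    [-0.1,-0.07,0.03],
    [-0.1,-0.07,0.07],
    [-0.1,-0.07,0.11],
    [-0.1,-0.07,0.12],
    [-0.1,-0.07,0.12],
    [-0.1,-0.07,0.12],
  ],
  yaw=[0,0,0,0,0,0,0,0],
  fingers=[255,255,255,255,255,255,255,255],
)

```text
clock: 22.6
position: [373.3, -289.1, 54.4]
ee_rot: [1.0, -0.0, 0.012, -0.002]
contact_force: [-0.2, 0.0, -0.5]
gripper_width: -0.1
```

```bash
python3 - <<'E'
from h import *
im=snap('wrist','w20');
go(554,-289,57,0); print(read_state()['gripper_width'])
E
```

```text
shift [ 0.1803 -0.0002  0.0026] yaw -0.02 now [ 373.7 -289.2   54.9] ang -0.02 clk 22.65 tilt [ 0.0258 -0.0045 -0.9997]
0.2893000360083147
```

View pics/w20.png

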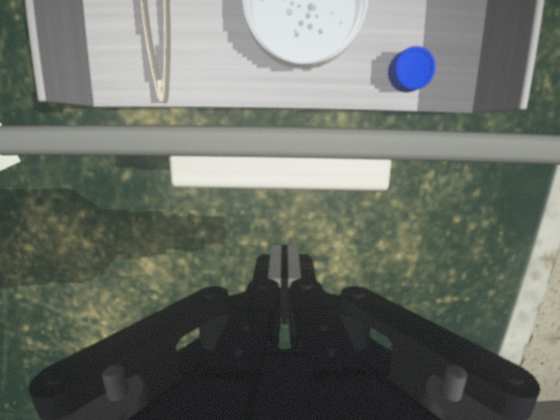

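Emit:
send_rows(
  translation=[
    [0.012,0,0],
    [0.02,0,0],
    [0.028,0,0],
    [0.036,0,0],
    [0.044,0,0],
    [0.052,0,0],
    [0.06,0,0],
    [0.07,0,0],
    [0.08,0,0.001],
    [0.09,0,0.001],
    [0.1,0,0.001],
    [0.11,0,0.001],
  ],
  yaw=[0,0,0,0,0,0,0,0,0,0,0,0],
  fingers=[255,255,255,255,255,255,255,255,255,255,255,255],
)

```text
clock: 23.85
position: [484.2, -289.0, 56.4]
ee_rot: [1.0, -0.0, 0.012, -0.002]
contact_force: [-2.5, -1.3, -1.3]
gripper_width: 0.2
```

```bash
python3 - <<'E'
from h import *
im=snap('wrist','w21'); snap('scene','scene4')
go(554,-289,57,0); print(read_state()['contact_force'])
E
```

```text
shift [ 0.0677 -0.0003  0.0019] yaw 0.05 now [ 486.3 -289.3   57. ] ang 0.05 clk 23.95 tilt [ 0.0289 -0.0035 -0.9996]
[ 0.27495932  0.29801316 -0.10386646]
```

View pics/w21.png

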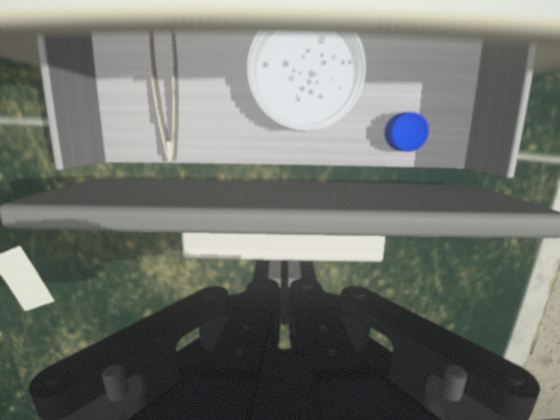

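Emit:
send_rows(
  translation=[
    [0.01,0,0.0],
    [0.02,0,0],
    [0.03,0,0],
    [0.038,0,0],
    [0.046,0,0.001],
    [0.052,0,0.001],
    [0.056,0,0.001],
    [0.06,0,0.001],
  ],
  yaw=[0,0,0,0,0,0,0,0],
  fingers=[255,255,255,255,255,255,255,255],
)

```text
clock: 24.75
position: [546.6, -289.4, 57.7]
ee_rot: [1.0, 0.0, 0.014, -0.002]
contact_force: [-2.5, -1.3, -1.1]
gripper_width: -0.2
```

```bash
python3 - <<'E'
from h import *
im=snap('wrist','w22'); im=snap('scene','scene5'); cv2.imwrite('pics/sc5.png',cv2.resize(im[80:230,220:420],None,fx=4,fy=4,interpolation=cv2.INTER_CUBIC))
go(560,-289,57,0); print(read_state()['contact_force'])
E
```

```text
shift [ 0.0126 -0.0004  0.0013] yaw 0.06 now [ 547.3 -289.4   57.9] ang 0.06 clk 24.85 tilt [ 0.0307 -0.0031 -0.9995]
[-1.17538254  0.92356632  0.01369017]
```

View pics/sc5.png

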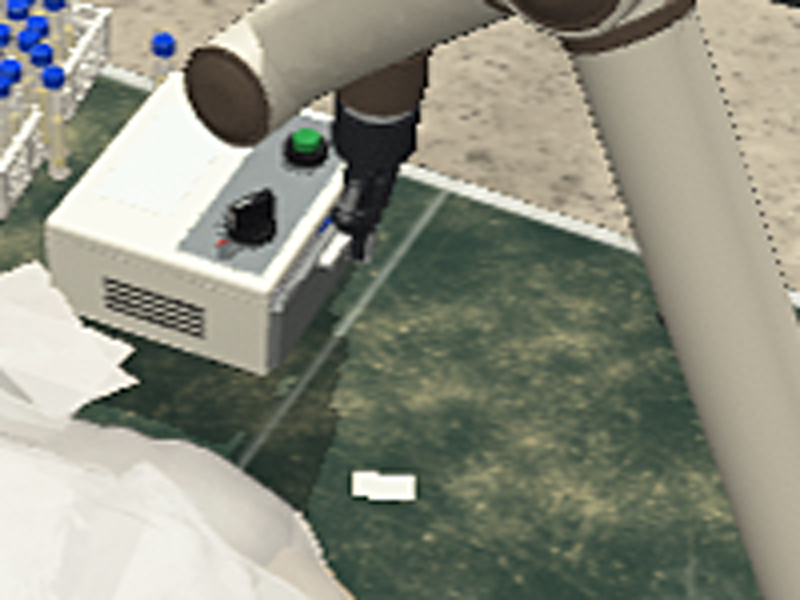

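View pics/w22.png

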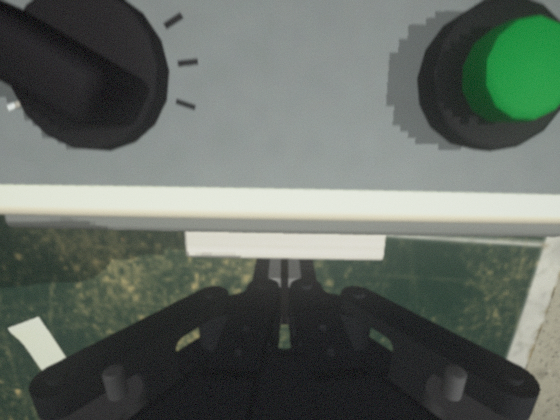

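Emit:
send_rows(
  translation=[
    [0.004,0,0],
    [0.007,0,0],
    [0.009,0,0.0],
    [0.011,0,0.0],
  ],
  yaw=[0,0,0,0],
  fingers=[255,255,255,255],
)

```text
clock: 25.25
position: [552.5, -289.2, 57.9]
ee_rot: [1.0, -0.0, 0.009, -0.003]
contact_force: [-16.8, -1.5, 9.6]
gripper_width: 0.0
```

Emit:
send_rows(
  translation=[
    [0.002,0,0],
    [0.003,0,0],
    [0.004,0,0],
    [0.005,0,0],
  ],
  yaw=[0,0,0,0],
  fingers=[255,255,255,255],
)

```text
clock: 25.65
position: [552.2, -289.2, 58.0]
ee_rot: [1.0, -0.001, 0.003, -0.004]
contact_force: [-13.1, -1.4, 8.7]
gripper_width: 0.2
```

Emit:
send_rows(
  translation=[
    [-0.01,0,0],
    [-0.03,0,0],
    [-0.05,0,-0.01],
    [-0.07,0,-0.05],
    [-0.09,0,-0.09],
    [-0.09,0.0,-0.14],
    [-0.09,0.0,-0.14],
    [-0.09,0.0,-0.14],
  ],
  yaw=[0,0,0,0,0,0,0,0],
  fingers=[255,255,255,255,110,110,110,110],
)

```text
clock: 26.45
position: [463.1, -290.3, 199.8]
ee_rot: [1.0, -0.0, 0.007, -0.003]
contact_force: [0.7, 0.0, 0.4]
gripper_width: 48.5
```

```bash
python3 - <<'E'
from h import *
im=snap('wrist','w23'); cv2.imwrite('pics/w23z.png',cv2.resize(im[:300],(800,429)));im=snap('scene','scene6'); cv2.imwrite('pics/sc6.png',cv2.resize(im[80:230,220:420],None,fx=4,fy=4,interpolation=cv2.INTER_CUBIC))
go(628,-230,200,0); print(read_state()['contact_force'])
E
```

```text
shift [ 0.1664 -0.0599 -0.0016] yaw -0.06 now [ 461.5 -289.8  196.9] ang -0.06 clk 26.55 tilt [ 0.0063 -0.0081 -0.9999]
[-0.63849845 -0.13783667 -0.07927898]
```

View pics/sc6.png

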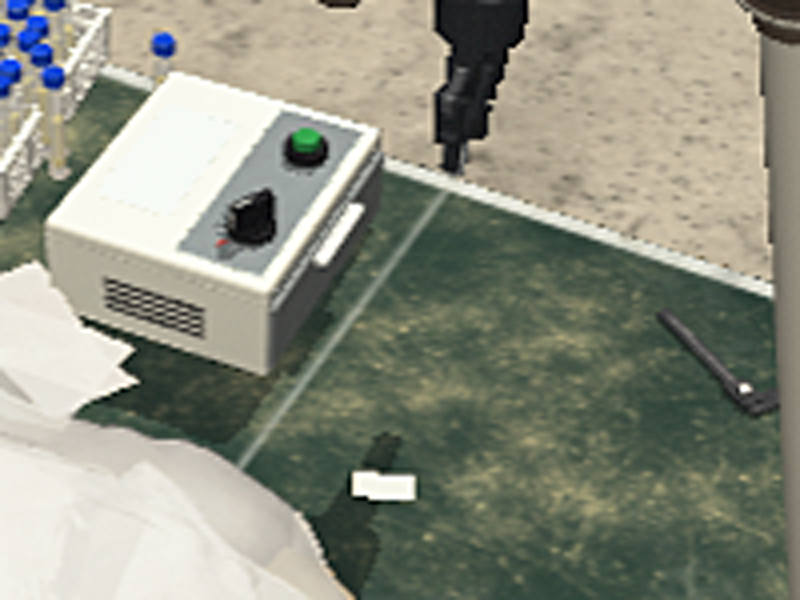

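View pics/w23z.png

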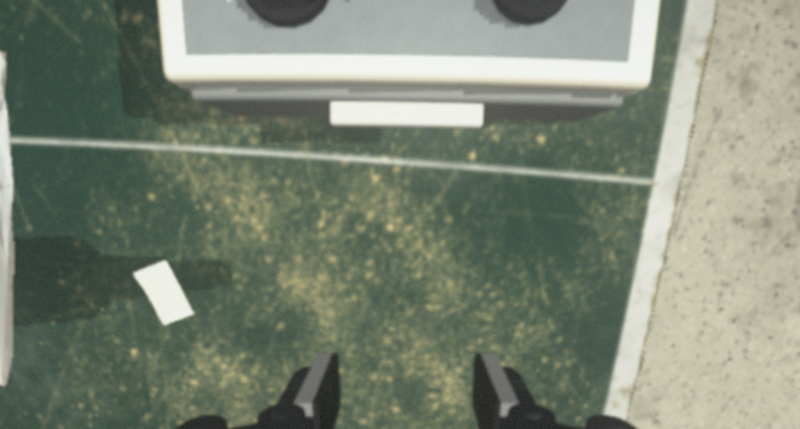

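Emit:
send_rows(
  translation=[
    [0.03,-0.01,-0.04],
    [0.06,-0.03,-0.06],
    [0.09,-0.05,-0.06],
    [0.11,-0.06,-0.06],
    [0.11,-0.06,-0.06],
    [0.11,-0.06,-0.06],
  ],
  yaw=[0,0,0,0,0,0],
  fingers=[110,110,110,110,110,110],
)

```text
clock: 27.15
position: [571.0, -229.9, 255.9]
ee_rot: [1.0, -0.0, 0.001, -0.004]
contact_force: [0.0, -0.2, -0.3]
gripper_width: 48.5
```

```bash
python3 - <<'E'
from h import *
print(onz('wrist',(285,88),80,'w23'))
im=snap('wrist','w24'); cv2.imwrite('pics/w24z.png',cv2.resize(im,(800,600),interpolation=cv2.INTER_CUBIC))
go(628,-230,200,0)
E
```

```text
[ 561.74750121 -291.9040204    80.        ]
shift [0.0572 0.0001 0.0567] yaw -0.06 now [ 570.6 -230.3  256.5] ang -0.06 clk 27.2 tilt [ 0.0034 -0.0086 -1.    ]
```

View pics/w24z.png

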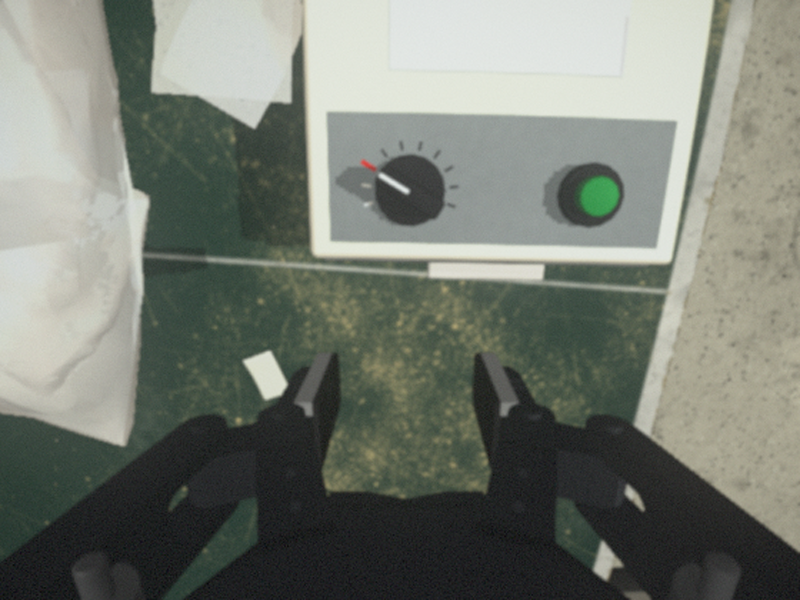

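```bash
python3 - <<'E'
from h import *
w=lambda u,v,z,n='w24':onz('wrist',(u*.7,v*.7),z,n).round(1)
im=cv2.imread('pics/w24.png'); g=cv2.cvtColor(im,cv2.COLOR_BGR2GRAY)
m=(g[90:170,250:330]<60).astype('uint8')
k,l,st,ce=cv2.connectedComponentsWithStats(m); i=1+np.argmax(st[1:,4]); cs,_=cv2.findContours((l==i).astype('uint8'),0,1); 
(c,r)=cv2.minEnclosingCircle(max(cs,key=cv2.contourArea)); c=np.array(c)+[250,90]; print('skirt',c,r,ce[i]+[250,90],onz('wrist',c,113,'w24'))
a=w(408,191,139);b=w(380,175,139);print('line',a,b,np.degrees(np.arctan2(*(b-a)[1::-1])),np.linalg.norm(b-a))
rd=w(368,165,105);print('red',rd)
print('start',w(600,196,125), 'ster fl',w(313,255,105),w(675,263,105))
im=cv2.imread('pics/w24.png'); cv2.imwrite('pics/w24d.png',cv2.resize(im[90:170,230:340],(800,582),interpolation=cv2.INTER_CUBIC))
go(628,-230,170,-120)
E
```

```text
skirt [282.  139.5] 20.83876609802246 [279.33850932 142.85714286] [ 624.50356051 -228.11708761  113.        ]
line [ 630.9 -231.7  139. ] [ 640.3 -215.   139. ] 60.62595999388588 19.16376789673678
red [ 646.6 -204.7  105. ]
start [ 628.  -354.2  125. ] ster fl [ 585.4 -164.1  105. ] [ 580.5 -423.8  105. ]
shift [0.0571 0.0004 0.0867] yaw 119.94 now [ 570.6 -230.3  256.5] ang -0.06 clk 27.2 tilt [ 0.0034 -0.0086 -1.    ]
```

View pics/w24d.png

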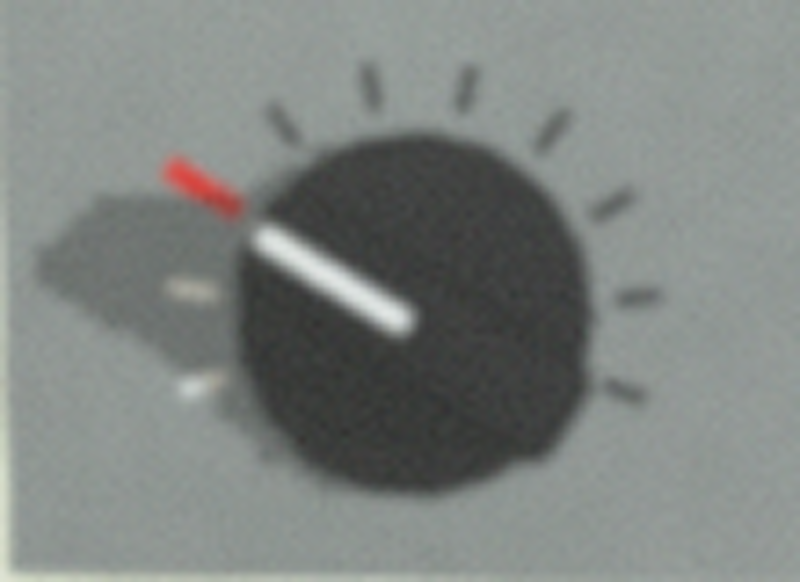

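```bash
python3 - <<'E'
from h import *
print(onz('wrist',(287.1,133),113,'w24'),onz('wrist',(287.1,133),109,'w24'))
# ticks: red outer and tick 7 etc at z 105 
z=lambda u,v:onz('wrist',(230+u*.1375,90+v*.13746),105.5,'w24')
P=np.array([z(172,168),z(285,122),z(371,88),z(468,88),z(554,130),z(615,203),z(640,297),z(628,394),z(190,290),z(203,384)])
print(P.round(1))
Q=P[1:8,:2];A=np.c_[2*Q,np.ones(len(Q))];s=np.linalg.lstsq(A,(Q**2).sum(1),rcond=None)[0];print('axis',s[:2],np.sqrt(s[2]+s[:2]@s[:2]))
for n in ('scene','side'):
    print(n,proj(n,(630,-232,139)),proj(n,(630,-232,113)))
E
```

```text
[ 630.52921781 -232.94175342  113.        ] [ 630.37465447 -232.94216488  109.        ]
[[ 648.8 -201.   105.5]
 [ 654.6 -215.9  105.5]
 [ 658.8 -227.1  105.5]
 [ 658.8 -239.7  105.5]
 [ 653.6 -251.   105.5]
 [ 644.4 -259.2  105.5]
 [ 632.3 -262.8  105.5]
 [ 619.6 -261.5  105.5]
 [ 633.2 -203.   105.5]
 [ 620.9 -204.4  105.5]]
axis [ 629.25525002 -232.78452911] 30.298943262989592
scene [282.6508874  129.05176492] [282.52191687 134.85936712]
side [339.12914293 274.85376529] [338.56278267 280.37830254]
```

Emit:
send_rows(
  translation=[
    [0.01,0,0.0],
    [0.02,0,0.0],
    [0.03,0,0.0],
    [0.04,0,0.0],
    [0.05,0,0.0],
    [0.059,0.002,0.0],
    [0.059,0.002,0.03],
    [0.059,0.002,0.05],
    [0.059,0.002,0.06],
    [0.059,0.002,0.06],
    [0.059,0.002,0.06],
    [0.059,0.002,0.06],
  ],
  yaw=[8,16,24,32,40,48,56,64,72,80,88,96],
  fingers=[110,110,110,110,110,110,110,110,110,110,110,110],
)

```text
clock: 28.4
position: [628.7, -232.7, 196.2]
ee_rot: [-0.666, 0.746, 0.002, 0.004]
contact_force: [-0.7, -0.5, -0.3]
gripper_width: 48.7
```

```bash
python3 - <<'E'
from h import *
go(630,-232.7,160,-120)
E
```

```text
shift [ 0.0001 -0.0013  0.0362] yaw 23.54 now [ 628.7 -232.7  196.2] ang -96.46 clk 28.4 tilt [-0.0089 -0.0014 -1.    ]
```

Emit:
send_rows(
  translation=[
    [0,-0.001,0.0],
    [0,-0.001,0.01],
    [0,-0.001,0.02],
    [0,-0.001,0.03],
    [0,-0.001,0.03],
  ],
  yaw=[8,16,23.5,23.5,23.5],
  fingers=[110,110,110,110,110],
)

```text
clock: 28.9
position: [628.1, -232.9, 164.1]
ee_rot: [-0.501, 0.865, 0.005, 0.002]
contact_force: [-0.2, 0.3, 0.3]
gripper_width: 48.5
```

```bash
python3 - <<'E'
from h import *
snap('wrist','w25')
go(630,-232.7,118,-120); print(proj('wrist',(630,-232.7,139),'w25'))
E
```

```text
shift [-0.0005 -0.0011  0.0472] yaw 0.13 now [ 628.8 -233.   165.2] ang -119.87 clk 28.95 tilt [-0.0078  0.0043 -1.    ]
[281.82908615 244.30555412]
```

View pics/w25.png

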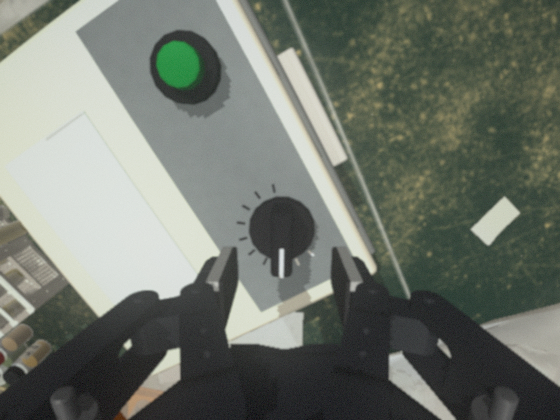

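Emit:
send_rows(
  translation=[
    [0,-0.001,0.015],
    [0,-0.001,0.03],
    [0,-0.001,0.04],
    [0,-0.001,0.047],
    [0,-0.001,0.047],
    [0,-0.001,0.047],
  ],
  yaw=[0,0,0,0,0,0],
  fingers=[110,110,110,110,110,110],
)

```text
clock: 29.55
position: [630.0, -233.2, 118.5]
ee_rot: [-0.501, 0.865, 0.004, 0.002]
contact_force: [0.8, -0.3, -0.0]
gripper_width: 48.7
```

Emit:
send_rows(
  translation=[
    [0,0,0],
    [0,0,0],
    [0,0,0],
    [0,0,0],
    [0,0,0],
    [0,0,0],
  ],
  yaw=[0,0,0,0,0,0],
  fingers=[255,255,255,255,255,255],
)

```text
clock: 30.15
position: [629.8, -233.0, 119.4]
ee_rot: [-0.501, 0.865, 0.004, 0.002]
contact_force: [-4.0, 1.9, 5.2]
gripper_width: 12.5
```

```bash
python3 - <<'E'
from h import *
s=read_state();print(s['contact_force'],s['wrist_torque'],s['gripper_width'],s['joints'].round(2)); go(630,-232.7,118,168)
E
```

```text
[-3.99417     1.85038982  5.16276025] [ 0.65550394  0.8414989  -0.06656614] 12.502936499850364 [-0.12  0.55 -0.01 -0.01 -1.01 -0.4 ]
shift [-0.0004 -0.      0.0014] yaw 72.16 now [ 629.8 -233.   119.4] ang -119.84 clk 30.15 tilt [-0.0077  0.0037 -1.    ]
```

Emit:
send_rows(
  translation=[
    [0,0,0],
    [0,0,0],
    [0,0,0],
    [0,0,0],
    [0,0,0],
    [0,0,0],
    [0,0,0],
    [0,0,0],
    [0,0,0],
    [0,0,0],
    [0,0,0],
    [0,0,0],
  ],
  yaw=[6,13,20,27,34,41,48,55,62,69,72,72],
  fingers=[255,255,255,255,255,255,255,255,255,255,255,255],
)

```text
clock: 31.35
position: [628.6, -230.6, 119.4]
ee_rot: [0.103, 0.995, 0.006, -0.002]
contact_force: [-4.5, 9.5, 6.1]
gripper_width: 12.6
```

```bash
python3 - <<'E'
from h import *
s=read_state();print(s['contact_force'],s['wrist_torque'],s['gripper_width']); go(630,-232.7,118,168)
snap('wrist','w26')
E
```

```text
[-4.54098743  9.47960937  6.12654616] [ 2.32142506  1.172907   -0.10623351] 12.645013749666985
shift [-0.0018 -0.0018  0.0014] yaw 0.14 now [ 628.6 -230.6  119.4] ang 168.14 clk 31.35 tilt [ 0.0046  0.011  -0.9999]
```

View pics/w26.png

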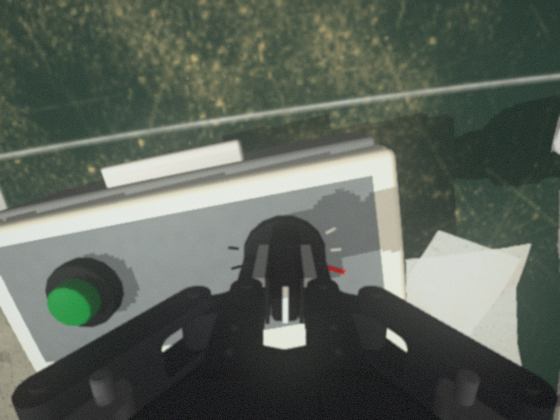

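Emit:
send_rows(
  translation=[
    [0,0,0],
    [0,0,0],
    [0,0,0],
    [0,0,0],
    [0,0,-0.02],
    [0,0,-0.05],
    [0,0,-0.09],
    [0,0,-0.13],
    [0,0,-0.13],
  ],
  yaw=[0,0,0,0,0,0,0,0,0],
  fingers=[110,110,110,110,110,110,110,110,110],
)

```text
clock: 32.3
position: [631.9, -233.8, 257.3]
ee_rot: [0.103, 0.995, 0.004, 0.005]
contact_force: [-0.0, -0.3, 0.7]
gripper_width: 48.8
```

```bash
python3 - <<'E'
from h import *
im=snap('wrist','w27'); cv2.imwrite('pics/w27z.png',cv2.resize(im,(800,600),interpolation=cv2.INTER_CUBIC))
s=read_state();print(s['contact_force'],s['wrist_torque'],s['gripper_width']); go(630,-232.7,250,168)
E
```

```text
[ 0.95174397 -0.76129789 -1.08332241] [0.00061956 0.04024271 0.00865045] 48.393713029404054
shift [0.0005 0.0001 0.0035] yaw 0.17 now [ 630.5 -232.9  253.5] ang 168.17 clk 32.35 tilt [-0.0038  0.0109 -0.9999]
```

View pics/w27z.png

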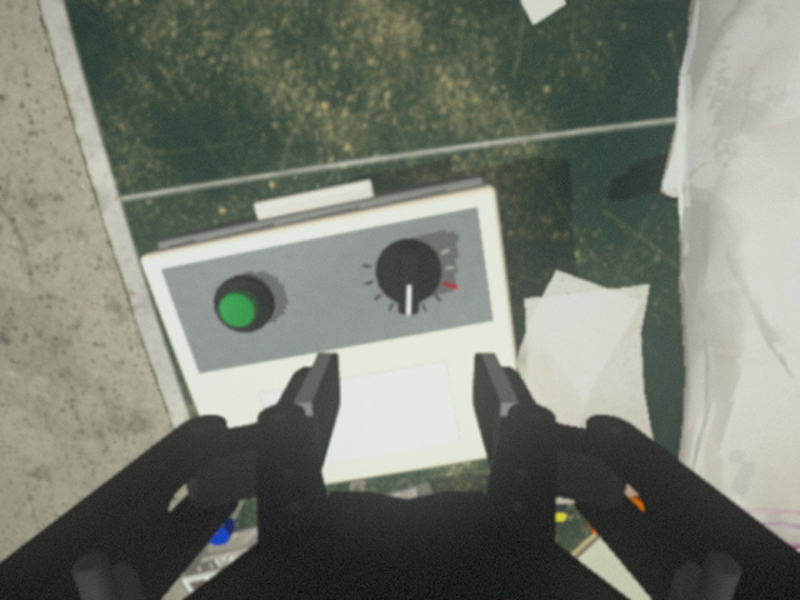

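```bash
python3 - <<'E'
from h import *
rs=[];
for n in ['w24','w25','w27','scene6','side3']:
    im=cv2.imread(f'pics/{n}.png'); hsv=cv2.cvtColor(im,cv2.COLOR_BGR2HSV); m=cv2.inRange(hsv,(50,130,60),(75,255,255))
    k,l,st,ce=cv2.connectedComponentsWithStats(m); i=1+np.argmax(st[1:,4])
    if n in('scene6','side3'):
        tgt=proj(n[:-1],(627,-350,125)); i=min(range(1,k),key=lambda j:np.linalg.norm(ce[j]-tgt)+ (100 if st[j,4]<6 else 0))
    print(n,ce[i],st[i]); cam='wrist' if n[0]=='w' else n[:-1]
    rs.append(ray(cam,ce[i],n)); print([onz(cam,ce[i],z,n).round(1) for z in (120,128,136)])
print(tri(rs[:3]),tri(rs))
go(627,-350,200,180)
E
```

```text
w24 [419.05415162 137.01624549] [406 124  27  27 554]
[array([ 628.6, -352.7,  120. ]), array([ 629. , -349.2,  128. ]), array([ 629.4, -345.7,  136. ])]
w25 [178.05752754  64.02692778] [ 156   41   46   48 1634]
[array([ 631.6, -354.2,  120. ]), array([ 630. , -351.8,  128. ]), array([ 628.4, -349.4,  136. ])]
w27 [165.49534884 216.51627907] [154 205  24  23 430]
[array([ 629.2, -354.9,  120. ]), array([ 627.2, -351.1,  128. ]), array([ 625.3, -347.4,  136. ])]
scene6 [296.08571429 114.68571429] [293 112   7   6  35]
[array([ 628.5, -351.2,  120. ]), array([ 624.6, -341.3,  128. ]), array([ 620.8, -331.4,  136. ])]Traceback (most recent call last):
  File "<stdin>", line 5, in <module>
    return _wrapfunc(a, 'argmax', axis=axis, out=out, **kwds)
    return bound(*args, **kwds)
ValueError: attempt to get argmax of an empty sequence
```

```bash
python3 - <<'E'
from h import *
go(629,-351,150,168)
E
```

```text
shift [-0.0224 -0.117   0.1024] yaw 0.17 now [ 630.5 -232.9  253.5] ang 168.17 clk 32.35 tilt [-0.0038  0.0109 -0.9999]
```

Emit:
send_rows(
  translation=[
    [-0.01,-0.05,0.0],
    [-0.022,-0.1,0.0],
    [-0.022,-0.117,0.03],
    [-0.022,-0.117,0.07],
    [-0.022,-0.117,0.1],
    [-0.022,-0.117,0.1],
    [-0.022,-0.117,0.1],
  ],
  yaw=[0,0,0,0,0,0,0],
  fingers=[255,255,255,255,255,255,255],
)

```text
clock: 33.05
position: [628.5, -351.3, 151.7]
ee_rot: [0.103, 0.995, 0.005, 0.001]
contact_force: [0.4, -0.4, 1.6]
gripper_width: -0.2
```

```bash
python3 - <<'E'
from h import *
snap('wrist','w28')
go(629,-351,125,168)
E
```

```text
shift [0.0007 0.0001 0.0287] yaw 0.2 now [ 629.5 -351.5  153.7] ang 168.2 clk 33.1 tilt [-0.0057  0.0097 -0.9999]
```

View pics/w28.png

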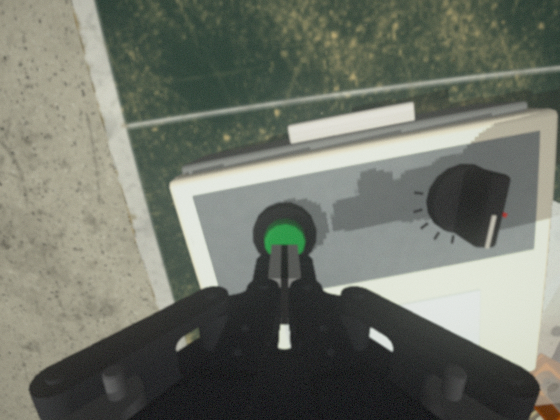

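Emit:
send_rows(
  translation=[
    [0,0,0.01],
    [0,0,0.02],
    [0,0,0.025],
    [0,0,0.028],
    [0,0,0.028],
  ],
  yaw=[0,0,0,0,0],
  fingers=[255,255,255,255,255],
)

```text
clock: 33.6
position: [629.5, -351.0, 125.6]
ee_rot: [0.103, 0.995, 0.005, 0.003]
contact_force: [-1.0, 2.0, 2.5]
gripper_width: 0.1
```

Emit:
send_rows(
  translation=[
    [0,0,0.002],
    [0,0,0.004],
    [0,0,0.005],
    [0,0,0.005],
  ],
  yaw=[0,0,0,0],
  fingers=[255,255,255,255],
)

```text
clock: 34.0
position: [629.7, -351.1, 121.3]
ee_rot: [0.103, 0.995, 0.004, 0.003]
contact_force: [-1.8, 0.3, 5.1]
gripper_width: -0.1
```

Emit:
send_rows(
  translation=[
    [0,0,0.002],
    [0,0,0.003],
    [0,0,0.004],
    [0,0,0.004],
  ],
  yaw=[0,0,0,0],
  fingers=[255,255,255,255],
)

```text
clock: 34.4
position: [629.8, -351.2, 121.0]
ee_rot: [0.102, 0.995, 0.004, 0.004]
contact_force: [-5.1, 3.6, 13.6]
gripper_width: 0.2
```

Emit:
send_rows(
  translation=[
    [0,0,0.001],
    [0,0,0.002],
    [0,0,0.003],
    [0,0,0.003],
  ],
  yaw=[0,0,0,0],
  fingers=[255,255,255,255],
)

```text
clock: 34.8
position: [629.9, -351.3, 121.0]
ee_rot: [0.102, 0.995, 0.003, 0.004]
contact_force: [-3.8, 4.2, 12.2]
gripper_width: -0.1
```

Emit:
send_rows(
  translation=[
    [0,0,-0.01],
    [0,0,-0.04],
    [0,0,-0.08],
    [0,0,-0.12],
    [0.05,0.0,-0.14],
    [0.1,0.0,-0.14],
    [0.13,0.0,-0.14],
    [0.13,0.0,-0.14],
  ],
  yaw=[0,0,0,0,0,0,0,0],
  fingers=[255,255,255,255,255,255,255,255],
)

```text
clock: 35.6
position: [497.5, -324.9, 260.9]
ee_rot: [0.102, 0.995, 0.004, 0.004]
contact_force: [1.1, 0.5, -0.3]
gripper_width: 0.2
```

```bash
python3 - <<'E'
from h import *
im=snap('wrist','w29');cv2.imwrite('pics/w29z.png',cv2.resize(im[150:],(800,386),interpolation=cv2.INTER_CUBIC)); im=snap('scene','scene7'); cv2.imwrite('pics/sc7.png',cv2.resize(im[80:230,220:420],None,fx=4,fy=4,interpolation=cv2.INTER_CUBIC))
print(read_state()['contact_force'])
E
```

```text
[ 0.66609111 -0.19447637  0.86496403]
```

View pics/w29.png

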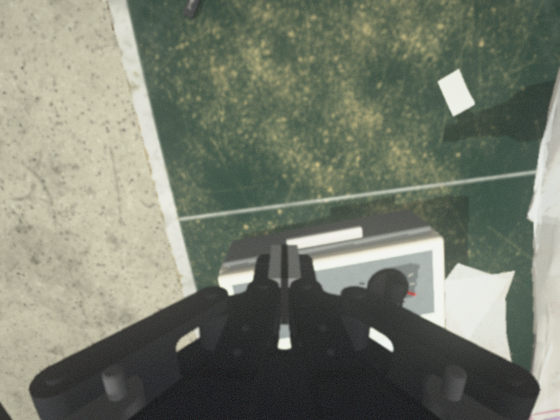

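View pics/sc7.png

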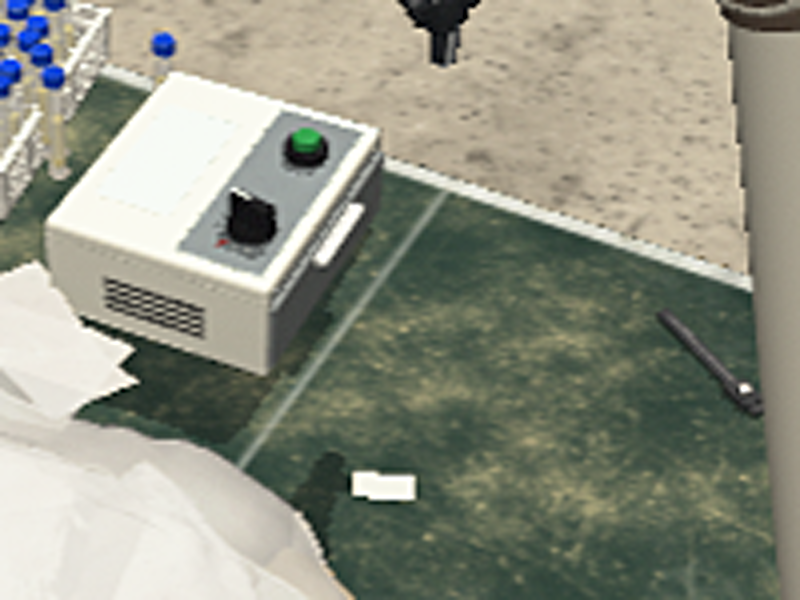

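View pics/scene7.png

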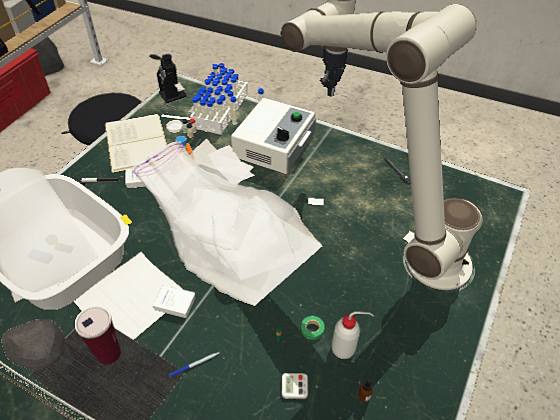

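```bash
python3 -c "
from bench import job_done; print(job_done())"
```

```text
the job is handed in; nothing more can be done
None
```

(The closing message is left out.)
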